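Refit the belt cover of the bench sander

TASK

Take the wooden offcut off the sander's open belt compartment and leave it lying on the bench beside the machine. Then refit the loose metal cover: hook its tongue under the steel lip at a tilt, swing it down into the recess and press until the spring catch snaps over its far edge, so that it sits flat and fully home. Let go of everything and do not disturb the glue bottle, wire wheel or screwdriver.

Things in the scene. Friction and masses are not known exactly. Their poses are not given: they have to be found in the camera images.
- sander: Grey metal bench disc sander, bolted down, 150 mm wide (y), x = -110 to +302 mm in its frame. Origin on the bench, under the middle of the seated cover; x points from the lip to the motor, yaw within 0.25 rad of the robot's x. The -x part is the open belt compartment: side rims with top at z = 46 mm, recess y = -58 to +58, x = -95 (end stop, under the lip) to +77 (motor wall).
- seat (a point): Where the cover's origin is when fully home (axes as the sander's; 2 mm play in x, 3 in y): (0, 0, 40) mm in the sander's frame. Ledges 8 mm wide along both sides, from x = -70 on, top at z = 40, carry it, its top flush with the rims; between them open down to pulleys at z = 28. Flat it cannot pass the lip: it goes in tongue first, far edge raised 25 to 40 degrees.
- lip_edge (a point): Middle of the lower inner edge of the steel lip, at (-79, 0, 48) mm in the sander's frame. The lip is a strip 8 mm thick (z = 48 to 56), 150 mm wide, overhanging the recess by 16 mm, from the end stop at x = -95 to x = -79.
- wall_top (a point): Middle of the top inner edge of the tall motor wall, at (77, 0, 105) mm in the sander's frame; beyond it motor and disc, up to z = 165 mm.
- catch (a joint): Spring catch in the motor wall: 0 m = out (at rest), up to 0.010 pushed back (sander's +x); 2 N + 0.25 N per mm. Steel leaf 40 mm wide: sloped face from the wall at z = 64 mm down to x = 70, z = 50; underside z = 48 (sander frame). The cover's far edge, pressed down, pushes it back about 4 mm, then it springs over the edge; takes about 6 to 12 N down at the grip rib.
- cover: Loose grey metal cover, 0.3 to 0.5 kg, flat on the bench left or right of the sander, right side up. Plate 150 (x) by 110 (y) by 6 mm; at its -x edge a coplanar tongue 70 mm wide (y), 18 long, 6 thick; a black grip rib on top. Origin: centre of the underside of the 150 by 110 plate, z up, x away from the tongue; yaw at the start within 0.35 rad of the robot's x.
- grip (a point): Grip point of the cover's rib, at (-5, 0, 31) mm in the cover's frame. The rib is 14 mm thick (x), 70 mm long (y), with flat sides, from z = 6 to z = 42 mm.
- tongue_tip (a point): Middle of the end of the cover's tongue, at (-93, 0, 3) mm in the cover's frame.
- far_edge (a point): Middle of the cover's edge opposite the tongue, at (75, 0, 3) mm in the cover's frame.
- offcut: Wooden offcut 45 (x) by 170 (y) by 22 mm, about 0.11 kg, lying across the compartment on the two side rims (underside at z = 46 mm). Origin: centre of its underside.
- offcut_mid (a point): Centre of the wooden offcut.
- glue: Standing glue bottle, 60 mm in diameter, 150 mm high; bystander, on the side of the sander where the cover is not. Origin: centre of its underside.
- wire_wheel: Wire brush wheel lying flat, 90 mm in diameter, 18 mm high; bystander. Origin: centre of its underside.
- screwdriver: Screwdriver lying along its x axis, 200 mm long; bystander. Origin: centre of its underside.

How it is judged:
By the outcome, as a careful person would: the job done as asked, in the order asked, and still so for the second after the job is handed in, with the robot touching nothing.
It also fails if it takes over 53 s, if anything falls off the work surface, if the arm or the gripper's body presses on something with over 40 N, if the wrist force passes 120 N, or if a joint passes its speed limit or range.

ROBOT

A 7-joint arm with a two-finger parallel gripper is mounted at the origin on the work surface. World frame = base frame: x ahead of the robot, y to its left, z up, the work surface at z = 0. Lengths are in mm, angles in rad, forces in N, time in s.
With the tool pointing down it reaches from about 400 to 875 mm from the base axis. Payload 4.4 kg.
Tool frame: the origin (TCP) lies midway between the tips of the shut fingers; the grasp point (between the pads) lies grasp_offset behind it (grasp_offset is the distance from the TCP to the grasp point, in mm); z points along the fingers, y is the line along which they close (so a half turn about z gives the same grasp; the last joint's range is limited). The gripper opens to 85 mm and grips with 20 to 120 N. Pads are 22 mm wide; open, the fingers measure 114 mm over their backs; the gripper's body (76 mm by 85 mm) begins 54 mm behind the grasp point. The pads swing forward as they close: fully open they stand 13 mm farther back than shut.
Start: joints at [-1.26, 0.628, 0.038, 1.517, -0.027, 0.996, -0.02], TCP at [239.143, 604.424, 231.313] pointing down, gripper open.
Joint ranges: [-3.06, 3.06], [-0.37, 2.12], [-1.25, 1.32], [0.18, 2.47], [-1.1, 4.24], [0.23, 1.98], [-2.94, 2.94]. Speed limits (rad/s): [2.57, 2.57, 3.14, 3.14, 3.14, 3.14, 3.14].

INTERFACE

Orientations are given as [roll, pitch, yaw] about the fixed x, y, z axes, in that order (R = Rz(yaw) Ry(pitch) Rx(roll)).
In Python, from cell import * gives the robot as it stands. The module is installed in compiled form; this text tells all that it offers.
- The arm moves only by the shell command python3 -m jog 'ROWS'. ROWS is a JSON object of lists of equal length, an entry for each row: "angular": the turn, a rotation vector about the tool's x, y, z in degrees, a list of three; "travel": the shift along the tool's x, y, z in cm, a list of three; "fingers": the closure, from 0 (fully open) to 1 (shut). In form: {"angular": [[rx, ry, rz], ...], "travel": [[tx, ty, tz], ...], "fingers": [fingers, ...]}. A call has 1 to 5 rows; each row is the pose to reach, as a shift and turn from the pose commanded when the call began, along the tool's axes at that moment; what a row does not reach only later rows make up. A row lasts 1/8 s, in which the tool goes at most 62.5 mm and 10.7 degrees, less where a joint would pass 70% of its speed; a pose out of reach is approached as far as the arm can. A call with a gripper value outside its range is refused whole. The fingers move at their own pace and stop on an object; the grip force is fixed at half the most. Time passes only in rows, so rows that repeat a pose let the fingers close. It gives the time, the measured TCP pose, the force and the opening at its end, in the units of the state.
- read_state(): the state, without advancing time (a new reading comes with each control period).
- get_image(name): name is "scene" or "top" or "wrist"; returns the picture (480x640x3 uint8, red, green, blue); there is no depth.
- camera_model(name): a dict with "mtx" (3x3 intrinsics, pixels), "k1" (the pictures are not rectified: a ray, as slopes to the right and down, at radius r is drawn at 1 + k1 r^2 times it, then the intrinsics apply), "T" (4x4, takes a point from camera to world coordinates). Camera axes: x right, y down, z forward; pixel columns grow to the right and rows downward; lengths in mm; the calibration is good to about 2 mm. A picture is of the moment at which its call begins: read the wrist's pose just before it. camera_model takes no time and is no camera call; for the wrist camera it gives the pose at the moment of the call.
- finish_job(): hands the job in, once; it reports no verdict.
The state is a dict: "clock": time; "qpos": joint angles; "qd": joint speeds; "tau": joint torques, N m; "eef_pos": TCP position; "tool_rot": TCP orientation; "force": force on the tool from outside, world axes, zero at the start; "torque": the same for the moment, N m; "width": finger opening in mm.
Only numpy, scipy, OpenCV 4.12 (cv2) and the standard library are available. Lean on these libraries where they do the work, as an engineer would, in place of code of your own. Each camera call takes 0.05 s, during which the arm holds its last target. There are 200 camera calls.

## Working session

There is one attempt and no reset: what is moved stays moved. The work goes in short steps, Python scripts to look and compute and a shell command to move; the robot and the scene stay as the last step left them, time stands still between calls to the robot, and variables do not carry over. Pictures are saved under pics/ and viewed, on a budget of 10 in all, crops included, one or two more only if the job needs it, and the job is handed in when it is done.

```bash
mkdir -p pics; cat > h.py <<'E'
from cell import *
import numpy as np, cv2
from scipy.spatial.transform import Rotation as R
def save(name,fn):
    im=get_image(name); cv2.imwrite('pics/'+fn,im[:,:,::-1].copy()); return im
def ray(name,uv,M=None):
    c=M or camera_model(name); K=np.array(c['mtx']);T=np.array(c['T'])
    d=np.array([(uv[0]-K[0,2])/K[0,0],(uv[1]-K[1,2])/K[1,1]]); s=d.copy()
    for _ in range(20): s=d/(1+c['k1']*(s@s))
    return T[:3,3],T[:3,:3]@np.array([s[0],s[1],1])
def onz(name,uv,z,M=None):
    o,d=ray(name,uv,M); return o+d*(z-o[2])/d[2]
def proj(name,P,M=None):
    c=M or camera_model(name); K=np.array(c['mtx']);T=np.array(c['T'])
    p=(np.atleast_2d(P)-T[:3,3])@T[:3,:3]; s=p[:,:2]/p[:,2:]; s=s*(1+c['k1']*(s**2).sum(1,keepdims=True))
    return s@K[:2,:2].T+K[:2,2]
E
python3 - <<'E'
from h import *
np.set_printoptions(suppress=True,precision=3)
print(read_state())
for n in('top','scene'):
    save(n,n+'0.png'); print(camera_model(n))
E
```

```text
{'clock': 0.0, 'qpos': array([-1.26 ,  0.629,  0.038,  1.518, -0.027,  0.996, -0.02 ]), 'qd': array([-0.001,  0.001,  0.001,  0.   , -0.   , -0.   , -0.003]), 'tau': array([ -0.001, -56.341,   1.226, -19.344,   0.011,   0.011,  -0.   ]), 'eef_pos': array([238.889, 603.845, 230.401]), 'tool_rot': array([-3.14 ,  0.   ,  2.765]), 'force': array([ 0.521,  0.233, -0.153]), 'torque': array([-0.047,  0.021, -0.043]), 'width': 85.53155813639164}
{'mtx': array([[616.486,   0.   , 314.633],
       [  0.   , 616.486, 243.101],
       [  0.   ,   0.   ,   1.   ]]), 'k1': -0.15287582505453978, 'T': array([[  -0.013,   -0.999,    0.029,  448.38 ],
       [  -1.   ,    0.013,   -0.01 ,   13.266],
       [   0.01 ,   -0.03 ,   -1.   , 1445.015],
       [   0.   ,    0.   ,    0.   ,    1.   ]])}
{'mtx': array([[545.575,   0.   , 317.113],
       [  0.   , 545.575, 234.489],
       [  0.   ,   0.   ,   1.   ]]), 'k1': 0.05415943524038537, 'T': array([[  -0.83 ,    0.377,   -0.412, 1005.001],
       [   0.558,    0.557,   -0.615,  754.234],
       [  -0.002,   -0.74 ,   -0.672,  897.764],
       [   0.   ,    0.   ,    0.   ,    1.   ]])}
```

View pics/top0.png

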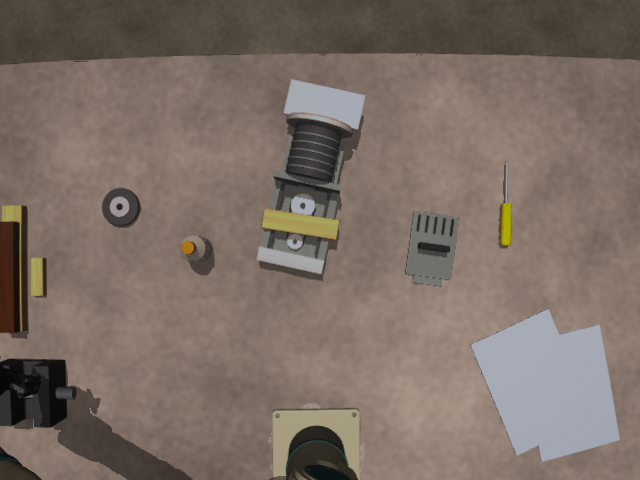

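View pics/scene0.png

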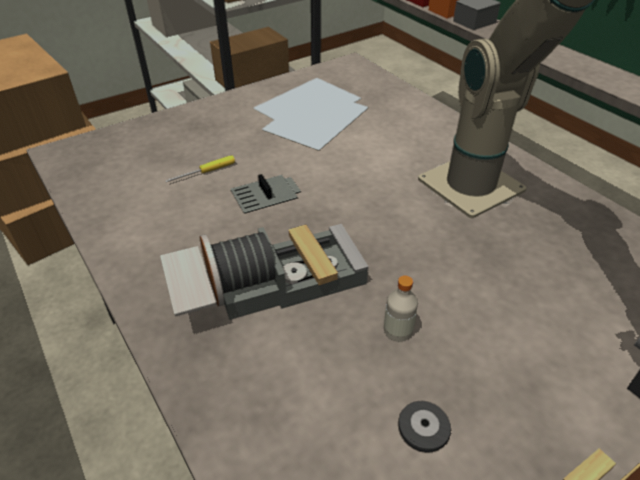

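The top view (image up = +x, left = +y) shows:
- The offcut is across the compartment, around (300,224).
- The lip runs from (258,255) to (325,267).
- The cover is on the right, with its rib at (433,247) and its tongue at (428,281).
- The glue is at (193,247), the wheel at (120,207) and the screwdriver at (506,205).

The scene view agrees with this layout.

```bash
python3 - <<'E'
from h import *
np.set_printoptions(suppress=True,precision=1)
f=lambda u,v,z:onz('top',(u,v),z)
L=[f(263,247,56),f(329,260,56),f(324,273,56),f(258,263,56)]
print('lip',*L)
O=[f(264,209,68),f(338,219,68),f(337,239,68),f(262,229,68)]
print('off',*O, np.mean(O,0))
print('cover far L,R',f(415,211,6),f(459,215,6),'near',f(405,275,6),f(451,280,6),'tongue',f(414,285,6),f(440,286,6),'rib',f(418,247,42),f(449,249,42))
c=camera_model('wrist');s=read_state();RT=R.from_euler('xyz',s['tool_rot']).as_matrix()
T=np.array(c['T']);print(c['mtx'],c['k1'],'cam in tool',RT.T@(T[:3,3]-s['eef_pos']));print(RT.T@T[:3,:3]);print(RT)
E
```

```text
lip [481.9 115.9  56. ] [450.7 -32.5  56. ] [421.6 -20.8  56. ] [446.  127.6  56. ]
off [566.7 112.   68. ] [542.2 -53.5  68. ] [497.4 -50.6  68. ] [521.9 116.9  68. ] [532.1  31.2  68. ]
cover far L,R [ 563.3 -238.3    6. ] [ 552.9 -343.3    6. ] near [ 413.2 -211.9    6. ] [ 399.7 -321.2    6. ] tongue [ 389.4 -232.9    6. ] [ 386.  -294.6    6. ] rib [ 477.7 -237.3   42. ] [ 472.2 -309.3   42. ]
[[356.2   0.  311.6]
 [  0.  356.2 231.5]
 [  0.    0.    1. ]] -0.07282315033503821 cam in tool [  69.3    0.4 -142.4]
[[-0.  -1.  -0.3]
 [ 1.  -0.  -0. ]
 [ 0.  -0.3  1. ]]
[[-0.9  0.4 -0. ]
 [ 0.4  0.9 -0. ]
 [-0.  -0.  -1. ]]
```

```bash
cat >> h.py <<'E'
np.set_printoptions(suppress=True,precision=2)
def Rt(psi,tilt=0):  # psi: heading of tool y (deg), tilt: far edge raise (deg)
    p=np.radians(psi);y=np.array([np.cos(p),np.sin(p),0]);z=np.array([0,0,-1.]);x=np.cross(y,z)
    return np.c_[x,y,z]@R.from_euler('x',-tilt,degrees=True).as_matrix()
def rel(pos,psi,tilt=0,P0=None,R0=None):
    s=read_state();p=s['eef_pos'] if P0 is None else np.array(P0);r=R.from_euler('xyz',s['tool_rot']).as_matrix() if R0 is None else R0
    Rn=Rt(psi,tilt);print('ang',R.from_matrix(r.T@Rn).as_rotvec(degrees=True),'trav_cm',r.T@(np.array(pos)-p)/10)
E
python3 - <<'E'
from h import *
import cell
print([k for k in dir(cell) if not k.startswith('_')], getattr(cell,'grasp_offset',None))
rel([525,40,250],-10)
E
```

```text
['MotionError', 'camera_model', 'finish_job', 'get_image', 'grasp_offset', 'read_state'] 18.700000000000003
ang [-0.08  0.07 78.41] trav_cm [-47.35 -41.91  -1.88]
```

```bash
python3 -m jog '{"angular":[[0,0,10],[0,0,20],[0,0,30],[0,0,40],[0,0,40]],"travel":[[-4,-3.5,0],[-10,-9,-0.5],[-17,-15,-1],[-23.7,-21,-1],[-23.7,-21,-1]],"fingers":[0,0,0,0,0]}'; python3 -c "
from h import *
rel([525,40,250],-10)"
```

```text
clock: 0.72
eef_pos: [376.6, 332.3, 241.0]
tool_rot: [3.142, 0.0, 2.066]
force: [0.7, -0.3, -0.3]
width: 85.6
ang [ 0.01  0.02 38.34] trav_cm [-32.77  -0.82  -0.89]
```

```bash
python3 -m jog '{"angular":[[0,0,10],[0,0,20],[0,0,30],[0,0,38.3],[0,0,38.3]],"travel":[[-6,-0.2,0],[-12,-0.4,-0.5],[-18,-0.6,-1],[-24,-0.8,-1],[-30,-0.8,-1]],"fingers":[0,0,0,0,0]}';python3 -m jog '{"angular":[[0,0,0],[0,0,0],[0,0,0]],"travel":[[-1.6,2.5,0],[-1.6,2.5,0],[-1.6,2.5,0]],"fingers":[0,0,0]}'; python3 -c "
from h import *
import pickle
M=camera_model('wrist');print(read_state()['eef_pos'],M['T'])
pickle.dump(M,open('m1.pkl','wb'));save('wrist','w1.png')"
```

```text
clock: 1.35
eef_pos: [512.1, 65.0, 250.9]
tool_rot: [-3.141, -0.0, 1.397]
force: [0.9, 1.6, 0.5]
width: 85.4
clock: 1.72
eef_pos: [532.7, 47.3, 250.5]
tool_rot: [-3.14, -0.0, 1.399]
force: [0.3, 0.3, -0.6]
width: 85.7
[532.74  47.33 250.54] [[  0.99  -0.16  -0.05 542.78]
 [ -0.17  -0.95  -0.26 114.68]
 [ -0.     0.27  -0.96 392.96]
 [  0.     0.     0.     1.  ]]
```

View pics/w1.png

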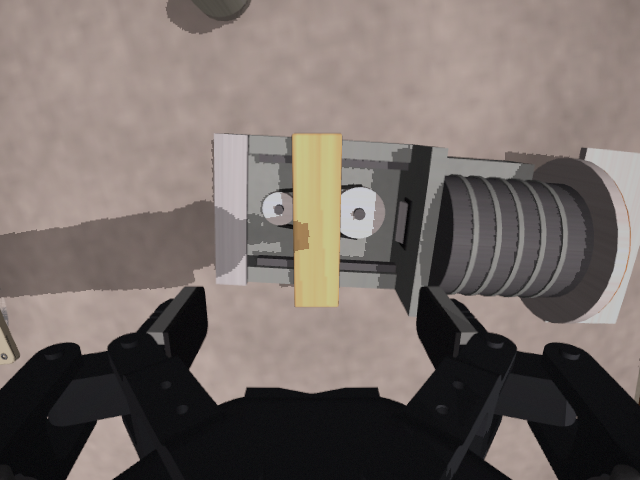

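The wrist view shows the lip's inner edge from (247,135) to (246,284). The offcut's top corners are at (293,133), (341,134), (339,307) and (295,306), with the motor wall at u≈400–445.

```bash
python3 - <<'E'
from h import *
import pickle
M=pickle.load(open('m1.pkl','rb'))
f=lambda u,v,z:onz('wrist',(u,v),z,M)
a,b=f(247,135.5,56),f(246.5,284,56);c,d=f(215,134,56),f(216.5,282.5,56)
print(a,b,np.linalg.norm(a-b),np.degrees(np.arctan2(*(a-b)[:2])),'outer',c,d,np.linalg.norm(c-d),np.degrees(np.arctan2(*(c-d)[:2])))
O=[f(*p,68) for p in[(293,133),(341,134),(339.5,307),(295,306)]];print('off',np.mean(O,0),np.linalg.norm(O[0]-O[3]),np.linalg.norm(O[0]-O[1]),np.degrees(np.arctan2(*(O[0]+O[1]-O[2]-O[3])[:2])))
E
```

```text
[483.39 123.73  56.  ] [450.76 -20.44  56.  ] 147.8164820306248 12.752172290372833 outer [454.46 130.4   56.  ] [420.47 -13.66  56.  ] 148.02030854664176 13.276735516873156
off [533.01  31.27  68.  ] 168.24981502147017 42.469550438827255 9.552402714622758
```

```bash
python3 -c "
from h import *
rel([533,31,90],-9.6);rel([533,31,43],-9.6)"
```

```text
ang [-0.1  -0.03 -0.19] trav_cm [-1.65  0.35 16.06]
ang [-0.1  -0.03 -0.19] trav_cm [-1.66  0.35 20.76]
```

```bash
python3 -m jog '{"angular":[[0,0,0],[0,0,0],[0,0,0],[0,0,0],[0,0,0]],"travel":[[-1.6,0.3,5],[-1.6,0.3,11],[-1.6,0.3,15],[-1.6,0.3,18],[-1.6,0.3,20.7]],"fingers":[0.22,0.22,0.22,0.22,0.22]}'; python3 -m jog '{"angular":[[0,0,0],[0,0,0],[0,0,0],[0,0,0]],"travel":[[0,0,0],[0,0,0],[0,0,0],[0,0,0]],"fingers":[0.22,1,1,1]}'
```

```text
clock: 2.4
eef_pos: [532.9, 31.9, 42.9]
tool_rot: [-3.14, -0.0, 1.401]
force: [0.8, -0.3, -0.2]
width: 66.2
clock: 2.9
eef_pos: [534.7, 30.6, 45.4]
tool_rot: [3.139, -0.001, 1.399]
force: [-0.4, -0.5, 7.9]
width: 43.9
```

```bash
python3 -m jog '{"angular":[[0,0,0],[0,0,0],[0,0,0],[0,0,0]],"travel":[[0,0,-1.5],[0,0,-5],[0,0,-10],[0,0,-10]],"fingers":[1,1,1,1]}'; python3 -c "
from h import *
rel([605,200,145],-9.6);rel([605,200,20],-9.6)
import pickle
pickle.dump(camera_model('wrist'),open('m2.pkl','wb'));save('wrist','w2.png')"
```

```text
clock: 3.4
eef_pos: [536.6, 30.0, 148.3]
tool_rot: [3.134, -0.002, 1.398]
force: [0.0, 0.7, -1.0]
width: 43.9
ang [ 0.46 -0.11 -0.3 ] trav_cm [17.92  3.82  0.39]
ang [ 0.46 -0.11 -0.3 ] trav_cm [17.89  3.72 12.89]
```

View pics/w2.png

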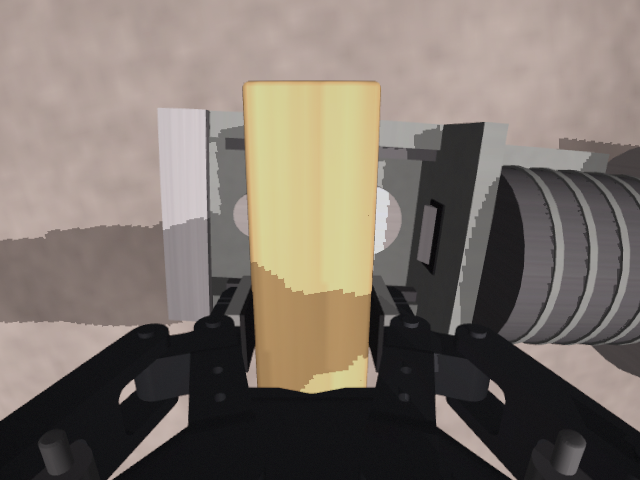

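The offcut is held in the fingers and clear of the machine, with the empty recess and lip visible (lip inner edge at u≈208).

```bash
python3 -m jog '{"angular":[[0,0,0],[0,0,0],[0,0,0],[0,0,0],[0,0,0]],"travel":[[5,1,0],[11,2.4,0],[16,3.5,0],[17.9,3.8,1],[17.9,3.8,4]],"fingers":[1,1,1,1,1]}'; python3 -m jog '{"angular":[[0,0,0],[0,0,0],[0,0,0],[0,0,0],[0,0,0]],"travel":[[0,0,3],[0,0,6],[0,0,8],[0,0,8.6],[0,0,8.8]],"fingers":[1,1,1,1,1]}'; python3 -c "
from h import *
s=read_state();print(s['eef_pos'],s['force']);rel([605,200,2],-9.6)"
```

```text
clock: 4.08
eef_pos: [602.4, 202.3, 103.4]
tool_rot: [3.141, -0.001, 1.401]
force: [-0.3, -0.4, -1.7]
width: 44.0
clock: 4.7
eef_pos: [602.2, 199.7, 16.1]
tool_rot: [3.141, 0.0, 1.398]
force: [0.1, 0.6, -1.1]
width: 43.9
[602.22 199.71  16.11] [ 0.12  0.63 -1.13]
ang [ 0.01  0.01 -0.31] trav_cm [0.08 0.27 1.41]
```

```bash
python3 -m jog '{"angular":[[0,0,0],[0,0,0],[0,0,0]],"travel":[[0,0,0.6],[0,0,1.0],[0,0,1.0]],"fingers":[1,1,1]}'; python3 -m jog '{"angular":[[0,0,0],[0,0,0]],"travel":[[0,0,0.3],[0,0,0.3]],"fingers":[1,1]}'
```

```text
clock: 5.08
eef_pos: [601.9, 200.1, 6.0]
tool_rot: [-3.141, -0.0, 1.398]
force: [0.3, -0.2, -1.0]
width: 44.1
clock: 5.32
eef_pos: [601.8, 200.0, 2.9]
tool_rot: [-3.141, 0.0, 1.398]
force: [-1.0, 0.5, -1.7]
width: 43.9
```

```bash
python3 -m jog '{"angular":[[0,0,0],[0,0,0]],"travel":[[0,0,0.2],[0,0,0.2]],"fingers":[1,1]}'; python3 -m jog '{"angular":[[0,0,0],[0,0,0]],"travel":[[0,0,0.2],[0,0,0.2]],"fingers":[1,1]}'
```

```text
clock: 5.58
eef_pos: [601.9, 200.0, 0.9]
tool_rot: [-3.141, 0.0, 1.398]
force: [-0.3, 0.7, -1.4]
width: 44.2
clock: 5.82
eef_pos: [602.2, 200.0, -0.5]
tool_rot: [3.141, -0.0, 1.398]
force: [-0.2, 0.4, 2.8]
width: 43.9
```

```bash
python3 -m jog '{"angular":[[0,0,0],[0,0,0],[0,0,0],[0,0,-1],[0,0,-1]],"travel":[[0,0,0],[0,0,0],[0,0,-3],[0,0,-9],[0,0,-15]],"fingers":[0.2,0.2,0.2,0,0]}'; python3 -m jog '{"angular":[[0,0,0],[0,0,0],[0,0,0],[0,0,0],[0,0,0]],"travel":[[-1,-0.5,-4],[-6,-1.5,-8],[-12,-3,-9],[-18,-4.4,-9],[-24,-5.5,-9]],"fingers":[0,0,0,0,0]}'; python3 -c "
from h import *
rel([480,-250,240],-8)"
```

```text
clock: 6.45
eef_pos: [601.7, 199.9, 150.2]
tool_rot: [-3.141, 0.001, 1.416]
force: [1.2, 0.9, -0.2]
width: 85.6
clock: 7.08
eef_pos: [509.7, -30.2, 239.5]
tool_rot: [3.141, -0.0, 1.416]
force: [1.4, -1.1, 0.1]
width: 85.6
ang [ 0.06 -0.02 -0.86] trav_cm [-22.18   0.45  -0.06]
```

```bash
python3 -m jog '{"angular":[[0,0,0],[0,0,0],[0,0,0],[0,0,0],[0,0,0]],"travel":[[-6,0.1,0],[-12,0.3,0],[-18,0.4,0],[-22.2,0.5,0],[-22.2,0.5,0]],"fingers":[0,0,0,0,0]}';python3 -c "
from h import *
import pickle
print(read_state()['eef_pos']);pickle.dump(camera_model('wrist'),open('m3.pkl','wb'));save('wrist','w3.png')"
```

```text
clock: 7.7
eef_pos: [479.7, -253.2, 239.3]
tool_rot: [3.141, 0.003, 1.408]
force: [0.0, 0.8, -0.7]
width: 85.4
[ 479.7  -253.21  239.32]
```

View pics/w3.png

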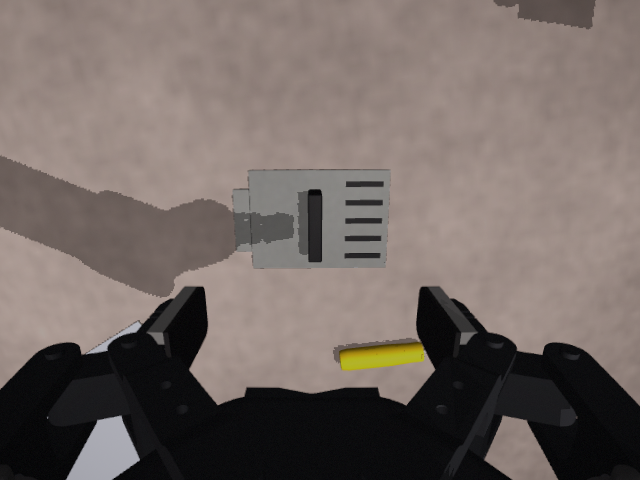

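The wrist view shows the cover with plate corners (249,169), (390,170), (385,267) and (250,268). The rib top spans u 309–322, v 190–262, and the tongue's end is at u≈233.

```bash
python3 - <<'E'
from h import *
import pickle
from scipy.optimize import least_squares
M=pickle.load(open('m3.pkl','rb'))
mod=np.array([[-75,55,6],[75,55,6],[75,-55,6],[-75,-55,6],[-93,35,6],[-93,-35,6],[2,35,42],[2,-35,42],[-12,35,42],[-12,-35,42]],float)
pix=np.array([[249,169.5],[390,170],[386,267.5],[250,268],[233,189],[234,251.5],[322,190],[321,262],[309,190],[308,262]])
def P(q): return mod@R.from_euler('z',q[2]).as_matrix().T+[q[0],q[1],q[3]]
f=lambda q:(proj('wrist',P(q),M)-pix).ravel()
r=least_squares(f,[480,-270,-.12,0],loss='soft_l1');print(r.x,np.degrees(r.x[2]),f(r.x).reshape(-1,2))
r=least_squares(lambda q:f([*q,0]),[480,-270,-.12],loss='soft_l1');print(r.x);q=r.x
g=np.r_[q[:2],0]+R.from_euler('z',q[2]).as_matrix()@[-5,0,31];print('grip',g)
h=np.degrees(q[2]);rel([g[0],g[1],100],h);rel([g[0],g[1],14],h)
# sander fit from w1
M1=pickle.load(open('m1.pkl','rb'))
smod=np.array([[-79,75,56],[-79,-75,56],[77,75,105.]]);
for z in (0,):
  sp=np.array([[247,135.5],[246.5,284]])
  f2=lambda q:(proj('wrist',smod[:2]@R.from_euler('z',q[2]).as_matrix().T+[q[0],q[1],0],M1)-sp).ravel()
  r=least_squares(f2,[544,30,-.22]);print('sander',r.x,f2(r.x));sq=r.x
W=np.array([[77,75,105],[77,-75,105],[77,58,46],[77,-58,46]],float)@R.from_euler('z',sq[2]).as_matrix().T+[sq[0],sq[1],0]
print('wall pred w1',proj('wrist',W,M1),'w2',proj('wrist',W,pickle.load(open('m2.pkl','rb'))))
print('top lip',proj('top',smod[:2]@R.from_euler('z',sq[2]).as_matrix().T+[sq[0],sq[1],0]))
E
```

```text
[ 482.21 -277.37   -0.16    0.08] -9.356940045505377 [[-1.12 -0.31]
 [ 0.89 -0.65]
 [-0.86  0.02]
 [ 2.41 -0.49]
 [-1.14 -0.8 ]
 [ 1.52 -0.81]
 [ 0.24  3.73]
 [ 0.65  0.16]
 [-1.32  3.72]
 [-0.16  0.15]]
[ 482.21 -277.39   -0.16]
grip [ 477.28 -276.58   31.  ]
ang [-0.01  0.02  0.25] trav_cm [-2.64  0.1  13.9 ]
ang [-0.01  0.02  0.25] trav_cm [-2.64  0.1  22.5 ]
sander [544.05  33.93  -0.22] [ 0.04 -0.95 -0.06  1.18]
wall pred w1 [[432.68 145.49]
 [409.49 315.39]
 [410.54 161.37]
 [397.01 273.37]] w2 [[485.27 119.56]
 [442.19 371.34]
 [440.32 148.45]
 [418.61 303.75]]
top lip [[259.16 246.29]
 [324.23 260.2 ]]
```

```bash
python3 -m jog '{"angular":[[0,0,0.2],[0,0,0.2],[0,0,0.2],[0,0,0.2],[0,0,0.2]],"travel":[[-2.6,0.1,5],[-2.6,0.1,11],[-2.6,0.1,17],[-2.6,0.1,21],[-2.6,0.1,22.5]],"fingers":[0.3,0.3,0.3,0.3,0.3]}'; python3 -m jog '{"angular":[[0,0,0],[0,0,0],[0,0,0],[0,0,0],[0,0,0]],"travel":[[0,0,0],[0,0,0],[0,0,0],[0,0,0],[0,0,0]],"fingers":[0.3,1,1,1,1]}'; python3 -c "
from h import *
print(read_state())"
```

```text
clock: 8.38
eef_pos: [477.5, -271.9, 11.8]
tool_rot: [-3.138, -0.003, 1.414]
force: [0.2, 0.9, 0.7]
width: 59.5
clock: 9.0
eef_pos: [479.1, -274.9, 15.5]
tool_rot: [3.139, 0.0, 1.412]
force: [-0.4, 0.4, 5.5]
width: 13.0
{'clock': 9.0, 'qpos': array([ 0.3 ,  0.84,  0.26,  1.95, -0.49,  0.42,  0.78]), 'qd': array([ 0.,  0.,  0.,  0.,  0.,  0., -0.]), 'tau': array([  0.27, -50.98,   4.79,  -7.85,  -0.04,  -0.26,  -0.05]), 'eef_pos': array([ 479.11, -274.92,   15.49]), 'tool_rot': array([3.14, 0.  , 1.41]), 'force': array([-0.37,  0.44,  5.47]), 'torque': array([0.09, 0.14, 0.05]), 'width': 12.956928395987346}
```

```bash
python3 -m jog '{"angular":[[0,0,0],[0,0,0],[0,0,0],[0,0,0],[0,0,0]],"travel":[[0,0,-1],[0,0,-5],[0,0,-11],[0,0,-16],[0,0,-16]],"fingers":[1,1,1,1,1]}'
cat >> h.py <<'E'
S=np.array([544.05,33.93,0]);SY=-0.224
OFF=np.array([-5,2,15.5])
def tcp_for(th,x0=None,z0=None,dx=0,dz=0,y0=0,tipx=-92.5,lipz=46.5,dyaw=0):
    t=np.radians(th);c,s=np.cos(t),np.sin(t)
    if x0 is None: x0=tipx+93*c+6*s
    if z0 is None: x=(-79-x0+6*s)/c; z0=lipz-x*s-6*c
    C=np.array([x0+dx,y0,z0+dz]);Rc=R.from_euler('z',SY+np.radians(dyaw)).as_matrix()@R.from_euler('y',-t).as_matrix()
    p=S+R.from_euler('z',SY).as_matrix()@C+Rc@OFF
    return p,np.degrees(SY)+dyaw,th
def cov():  # current cover origin and tilt in sander frame
    s=read_state();r=R.from_euler('xyz',s['tool_rot']).as_matrix();Rc=np.c_[r[:,1],r[:,0],-r[:,2]]
    b=R.from_euler('z',-SY).as_matrix();C=b@(s['eef_pos']-Rc@OFF-S);Q=b@Rc
    print('C',C,'tilt',np.degrees(np.arcsin(Q[2,0])),'yaw',np.degrees(np.arctan2(Q[1,0],Q[0,0])),'roll',np.degrees(np.arcsin(Q[2,1])),'tipXtop',(C+Q@[-93,0,6]),'F',s['force'],'T',s['torque'])
E
python3 - <<'E'
from h import *
import pickle
for i in range(3):
    s=read_state();print(s['eef_pos'],s['force'],s['tool_rot'])
save('scene','s1.png');im=save('wrist','w4.png')
a=cv2.imread('pics/w2.png')
cv2.imwrite('pics/c1.png',np.vstack([cv2.resize(a[95:145,140:270],None,fx=6,fy=5,interpolation=2),cv2.resize(a[270:340,140:270],None,fx=6,fy=5,interpolation=2)])[:600])
cov()
for th in(0,32):
    p=tcp_for(th);print(th,p);rel(*p)
p=tcp_for(32,dx=25,dz=70);print(p);rel(*p)
E
```

```text
clock: 9.62
eef_pos: [480.2, -276.0, 178.1]
tool_rot: [3.134, 0.003, 1.412]
force: [0.4, -0.1, -4.7]
width: 12.8
[ 480.17 -275.99  178.08] [ 0.37 -0.1  -4.74] [3.13 0.   1.41]
[ 480.17 -275.99  178.08] [ 0.37 -0.1  -4.74] [3.13 0.   1.41]
[ 480.17 -275.99  178.08] [ 0.37 -0.1  -4.74] [3.13 0.   1.41]
C [   8.68 -316.33  158.38] tilt -0.035985282690915416 yaw 3.766066945586134 roll 0.05274996963170057 tipXtop [ -84.11 -322.45  164.44] F [-0.86  0.12 -4.02] T [ 0.04  0.02 -0.02]
0 (array([540.11,  36.88,  56.  ]), np.float64(-12.83425461093044), 0)
ang [-0.04 -0.05  3.77] trav_cm [31.64  1.28 11.82]
32 (array([522.16,  40.97,  92.75]), np.float64(-12.83425461093044), 32)
ang [-32.03  -1.1    3.65] trav_cm [31.77 -0.56  8.14]
(array([546.54,  35.41, 162.75]), np.float64(-12.83425461093044), 32)
ang [-32.03  -1.1    3.65] trav_cm [31.61  1.93  1.14]
```

View pics/c1.png

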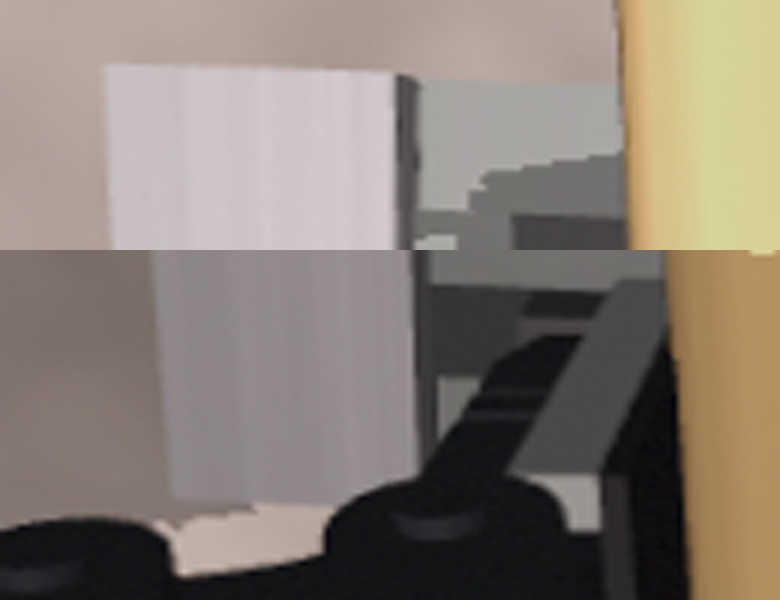

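The crop gives lip corners in w2 of outer-far (157.8,108), inner-far (205.8,109.4) and outer-near (168.8,319.4).

```bash
python3 - <<'E'
from h import *
import pickle
from scipy.optimize import least_squares
M1,M2=[pickle.load(open(f'm{i}.pkl','rb')) for i in(1,2)]
A=np.array([[-110,75,56],[-79,75,56],[-110,-75,56],[77,75,105.]]);a=np.array([[157.8,108],[205.8,109.4],[168.8,319.4],[485,121]])
B=np.array([[-79,75,56],[-79,-75,56],[-110,75,56],[-110,-75,56],[77,-75,105.],[77,75,105]]);b=np.array([[247,135.5],[246.5,284],[215,134],[216.5,282.5],[409.5,315],[430,146]])
g=lambda q,m,p,M:proj('wrist',m@R.from_euler('z',q[2]).as_matrix().T+[q[0],q[1],q[3]],M)-p
for nm,f in(('w2',lambda q:g([*q,0],A,a,M2)),('w1',lambda q:g([*q,0],B,b,M1)),('both',lambda q:np.r_[g([*q,0],A,a,M2),g([*q,0],B,b,M1)])):
    r=least_squares(lambda q:f(q).ravel(),[544,34,-.22],loss='soft_l1');print(nm,r.x,'\n',f(r.x).round(1).tolist())
E
```

```text
w2 [543.86  33.45  -0.23] 
 [[-0.4, -0.4], [-0.3, -0.0], [0.2, 0.4], [0.4, 0.2]]
w1 [543.95  33.8   -0.22] 
 [[-0.1, -0.8], [-0.1, 1.3], [-1.5, -0.7], [-0.0, 1.3], [-0.1, 0.5], [2.5, -0.3]]
both [543.96  33.56  -0.23] 
 [[-0.5, -0.4], [-0.3, -0.1], [0.5, 0.5], [0.4, -0.3], [0.2, -0.7], [-0.2, 1.4], [-1.2, -0.7], [-0.1, 1.2], [-0.3, 0.9], [2.8, 0.2]]
```

View pics/w4.png

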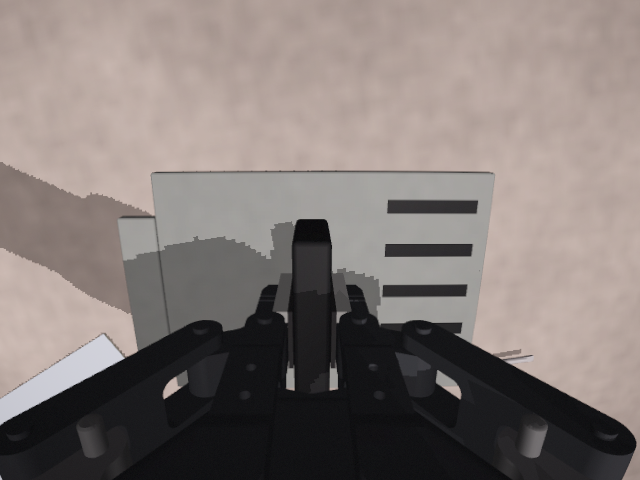

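The wrist view of the held cover shows plate corners (153,172) and (493,172), the tongue corner at (120,217) and the rib end at (297–329,220). It sits level in the grip.

```bash
sed -i 's/^S=.*/S=np.array([544,33.5,0]);SY=-0.227/' h.py; python3 - <<'E'
from h import *
from scipy.optimize import least_squares
M=camera_model('wrist');s=read_state();r=R.from_euler('xyz',s['tool_rot']).as_matrix();Rc=np.c_[r[:,1],r[:,0],-r[:,2]]
m=np.array([[-75,55,6],[75,55,6],[-93,35,6],[-12,35,42],[2,35,42]]);px=np.array([[153,172],[493,172.5],[120,217],[296,220],[328.5,220]])
# unknown: TCP offset in cover frame (q[:3]), small rot q[3:]
f=lambda q:(proj('wrist',s['eef_pos']+(m@R.from_rotvec(np.r_[0,q[3:]]).as_matrix().T-q[:3])@Rc.T,M)-px).ravel()
x=least_squares(f,[-5,2,15.5,0,0]);print(x.x,f(x.x).round(1))
x=least_squares(lambda q:f([*q,0,0]),[-5,2,15.5]);print(x.x,f(np.r_[x.x,0,0]).round(1))
E
```

```text
[-3.59 -0.46 22.44  0.01  0.01] [  1.3  -5.4  -4.1 -10.1   1.8  -5.8  -2.9   8.7   3.8   8.1]
[-3.2  -0.25 22.25] [ 2.1 -7.1 -3.  -7.4  2.2 -8.1 -3.8  8.9  2.9  8.9]
```

```bash
python3 - <<'E'
from h import *
from scipy.optimize import least_squares
M=camera_model('wrist');s=read_state();r=R.from_euler('xyz',s['tool_rot']).as_matrix();Rc=np.c_[r[:,1],r[:,0],-r[:,2]]
m=np.array([[-75,55,6],[75,55,6],[-93,35,6],[-12,35,42],[2,35,42]]);px=np.array([[153,172],[493,172.5],[120,217],[296,220],[328.5,220]])
f=lambda q:(proj('wrist',s['eef_pos']+(m@R.from_rotvec(q[3:]).as_matrix().T-q[:3])@Rc.T,M)-px).ravel()
for k in((0,1,2,3),(0,1,2,3,4,5)):
    def e(q): z=np.zeros(6);z[list(k)]=q;return z
    x=least_squares(lambda q:f(e(q)),np.array([-5,2,15.5,0,0,0])[list(k)]);print(x.x,f(e(x.x)).round(1))
print(proj('wrist',s['eef_pos'],M), M['T'][:3,:3].T@r, M['T'][:3,:3].T@(s['eef_pos']-M['T'][:3,3]))
E
```

```text
[-3.53  2.82 10.5  -0.19] [ 2.2 -0.2 -1.7 -0.6 -2.  -0.2 -3.7  0.4  4.8  0.4]
[-3.61  2.81 10.16 -0.19 -0.01  0.  ] [ 2.6 -0.1 -0.8 -0.6 -1.5 -0.1 -4.4  0.3  4.1  0.3]
[[315.9  295.06]] [[-0.    1.   -0.  ]
 [-0.96 -0.   -0.27]
 [-0.27 -0.    0.96]] [  1.88  27.78 155.41]
```

```bash
python3 - <<'E'
from h import *
from scipy.optimize import least_squares
M=camera_model('wrist');s=read_state();r=R.from_euler('xyz',s['tool_rot']).as_matrix();Rc=np.c_[r[:,1],r[:,0],-r[:,2]]
m=np.array([[-75,55,6],[75,55,6],[-93,35,6],[-12,35,6],[2,35,6],[-12,35,42],[2,35,42]]);px=np.array([[153,172],[493,172.5],[120,217],[297,220],[328.5,220],[294,241],[334,241]])
f=lambda q:(proj('wrist',s['eef_pos']+(m@R.from_rotvec(q[3:]).as_matrix().T-q[:3])@Rc.T,M)-px).ravel()
for k in((0,1,2),(0,1,2,3,4,5)):
    def e(q): z=np.zeros(6);z[list(k)]=q;return z
    x=least_squares(lambda q:f(e(q)),np.array([-5,2,15.5,0,0,0])[list(k)]);print(x.x,f(e(x.x)).round(1))
E
```

```text
[-3.7   3.22 18.54] [ 0.4  1.6  1.2  1.3  0.1  1.1  0.2 -2.3  0.1 -2.3 -0.8  0.3 -0.7  0.3]
[-3.53  3.4  18.3  -0.01  0.01 -0.  ] [ 0.2  1.4  0.5  2.  -0.6  0.9  0.2 -2.1  0.  -2.  -0.2 -0.1 -0.1 -0.1]
```

```bash
sed -i 's/^OFF=.*/OFF=np.array([-3.6,3.2,16.])/' h.py; python3 -m jog '{"angular":[[-4,0,0.4],[-10,0,1],[-18,-0.5,2],[-26,-0.8,3],[-32,-1.1,3.6]],"travel":[[4,0.3,0],[10,0.6,0],[16,1,0],[22,1.3,0],[27,1.6,0]],"fingers":[1,1,1,1,1]}'; python3 -c "
from h import *
cov();p=tcp_for(32,dx=20,dz=50);print(p);rel(*p)"
```

```text
clock: 10.35
eef_pos: [539.0, -46.3, 204.6]
tool_rot: [2.729, 0.023, 1.346]
force: [1.1, -1.0, -5.0]
width: 12.9
C [ 22.85 -82.34 191.48] tilt 23.618528462465655 yaw 0.7169244838167388 roll -1.3158528219114745 tipXtop [-64.76 -83.29 159.71] F [ 1.07 -1.02 -5.03] T [0.14 0.67 0.01]
(array([542.79,  37.06, 143.92]), np.float64(-13.006141949469688), 32)
ang [-8.37  1.1   0.74] trav_cm [ 8.35 -3.72  4.79]
```

```bash
python3 -m jog '{"angular":[[-4,0.5,0.4],[-8.4,1.1,0.7],[-8.4,1.1,0.7],[-8.4,1.1,0.7],[-8.4,1.1,0.7]],"travel":[[4,-1,1],[8.3,-3,3],[8.3,-3.7,4.8],[8.3,-3.7,4.8],[8.3,-3.7,4.8]],"fingers":[1,1,1,1,1]}'; python3 -c "
from h import *
cov();p=tcp_for(32,dx=20,dz=50);rel(*p);p=tcp_for(32,dx=15,dz=15);rel(*p);save('scene','s2.png');save('wrist','w5.png')
a=cv2.imread('pics/s2.png')[180:360,140:400];b=cv2.imread('pics/w5.png')
cv2.imwrite('pics/v5.png',np.hstack([cv2.resize(a,None,fx=1.5,fy=2),b[:360,100:500]]))"
```

```text
clock: 10.98
eef_pos: [566.9, 49.7, 203.1]
tool_rot: [2.669, 0.036, 1.322]
force: [0.4, -0.2, -3.7]
width: 12.8
C [ 29.11  17.02 190.6 ] tilt 27.065895699633067 yaw -0.1865326455090155 roll -2.0603476846275885 tipXtop [-56.43  17.54 153.62] F [ 0.38 -0.15 -3.74] T [ 0.26  0.88 -0.05]
ang [-4.94  2.4  -0.06] trav_cm [-1.6  -4.53  4.4 ]
ang [-4.94  2.4  -0.06] trav_cm [-1.49 -6.57  7.29]
```

View pics/v5.png

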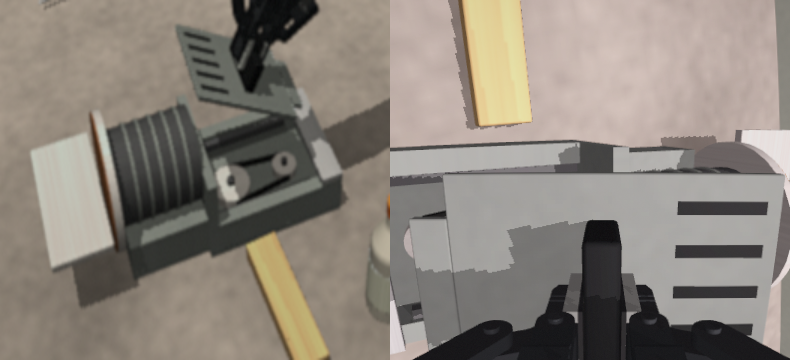

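The offcut lies on the bench clear of the machine and the cover is held tilted over the recess. The last move fell short, so I'm checking the joint angles.

```bash
python3 -c "
from h import *
print(read_state()['qpos'])"
```

```text
[-0.89  0.58  0.88  2.2  -1.1   0.23  0.6 ]
```

```bash
cat > k.py <<'E'
from h import *
from scipy.optimize import least_squares
import itertools
s=read_state()
D=[([-1.26,0.6285,0.038,1.5175,-0.027,0.996,-0.02],[238.889,603.845,230.4],[-3.14,0,2.765]),
([.30,.84,.26,1.95,-.49,.42,.78],[479.11,-274.92,15.49],[3.139,0,1.412]),(s['qpos'],s['eef_pos'],s['tool_rot'])]
def FK(q,L,sg):
    Z=lambda a:R.from_euler('z',a);Y=lambda a:R.from_euler('y',a)
    r=Z(sg[0]*q[0]+L[5]);p=np.array([0,0,L[0]]);r=r*Y(q[1]);p=p+r.apply([L[6],0,L[1]]);r=r*Z(sg[1]*q[2])*Y(q[3]);p=p+r.apply([L[7],0,L[2]]);r=r*Z(sg[2]*q[4])*Y(q[5]);p=p+r.apply([L[8],0,L[3]])
    return p,r*Z(sg[3]*q[6]+L[4])
def res(L,sg):
    o=[]
    for q,p,e in D:
        P,r=FK(q,L,sg);o+=[(P-p)/10,100*(r.inv()*R.from_euler('xyz',e)).as_rotvec()/3]
    return np.concatenate(o)
if __name__=='__main__':
    B=[]
    for sg in itertools.product([1,-1],repeat=4):
      for c4 in(0,1.57,3.14,-1.57):
       for f in(0,3.14):
        x=least_squares(res,[350,430,430,250,c4,f,0,0,0],args=(sg,),max_nfev=150);B.append((x.cost,sg,x.x))
    B.sort(key=lambda t:t[0])
    for b in B[:4]:print(b)
E
python3 k.py
```

```text
(np.float64(0.2902790505001643), (-1, -1, -1, -1), array([372.98, 481.86, 344.41, 337.93,   1.53,  -0.04,  47.93, -25.38,
       -24.45]))
(np.float64(0.29027905050016434), (-1, -1, -1, -1), array([372.98, 481.86, 344.41, 337.93,   1.53,  -0.04,  47.93, -25.38,
       -24.45]))
(np.float64(0.29027905050016456), (-1, -1, -1, -1), array([372.98, 481.86, 344.41, 337.93,   1.53,  -0.04,  47.93, -25.38,
       -24.45]))
(np.float64(0.2902790505001743), (-1, -1, -1, -1), array([372.98, 481.86, 344.41, 337.93,   1.53,  -0.04,  47.93, -25.38,
       -24.45]))
```

```bash
cat > ik.py <<'E'
from k import *
sg=(-1,)*4
L=least_squares(res,[350,430,430,250,1.57,0,0,0,0],args=(sg,)).x
lo=np.array([-3.06,-.37,-1.25,.18,-1.1,.23,-2.94]);hi=np.array([3.06,2.12,1.32,2.47,4.24,1.98,2.94])
rng=np.random.default_rng(0)
def ik(p,r,n=25,seeds=()):
    out=[]
    def f(q):
        P,rr=FK(q,L,sg);return np.r_[(P-p)/10,(rr.inv()*R.from_matrix(r)).as_rotvec()*20]
    for s0 in list(seeds)+[rng.uniform(lo,hi) for _ in range(n)]:
        x=least_squares(f,np.clip(s0,lo+.01,hi-.01),bounds=(lo,hi),max_nfev=60)
        if x.cost<.01: out.append(x.x)
    return np.array(out)
if __name__=='__main__':
    print(L,np.abs(res(L,sg)).max())
    for th in (32,25,15,0):
      for fl in(0,180):
        p,ps,t=tcp_for(th);r=Rt(ps,t)@R.from_euler('z',fl,degrees=True).as_matrix()
        o=ik(p,r);print(th,fl,len(o));
        if len(o): print(o[np.argsort(np.abs(o[:,2]))][[0,len(o)//2,-1]])
E
timeout 500 python3 ik.py
```

```text
[372.98 481.86 344.41 337.93   1.53  -0.04  47.93 -25.38 -24.45] 0.635630983623317
32 0 14
[[-0.12  0.63 -0.17  2.43  2.49  0.54 -2.93]
 [ 0.09  0.68 -0.49  2.44  2.26  0.68 -2.69]
 [ 0.5   1.04 -1.25  2.41  1.95  1.26 -2.24]]
32 180 9
[[-0.2   0.63 -0.06  2.43  2.59  0.5   0.1 ]
 [ 0.17  0.71 -0.62  2.44  2.19  0.75  0.54]
 [ 0.5   1.04 -1.25  2.41  1.94  1.25  0.91]]
25 0 15
[[-0.21  0.63  0.02  2.32  2.53  0.25 -2.93]
 [-0.03  0.63 -0.22  2.33  2.23  0.36 -2.61]
 [-0.82  0.82  0.87  2.31  4.24  0.46  1.51]]
25 180 10
[[-0.18  0.62 -0.01  2.32  2.48  0.27  0.27]
 [-0.08  0.63 -0.15  2.33  2.3   0.33  0.45]
 [ 0.55  1.03 -1.25  2.3   1.8   1.14  1.09]]
15 0 4
[[ 0.04  0.66 -0.24  2.21  1.44  0.23 -1.76]
 [ 0.14  0.69 -0.41  2.2   1.47  0.34 -1.79]
 [ 0.54  0.99 -1.15  2.15  1.55  0.96 -1.78]]
15 180 8
[[ 0.03  0.66 -0.23  2.2   1.41  0.23  1.41]
 [ 0.04  0.66 -0.24  2.21  1.43  0.23  1.38]
 [ 0.57  1.06 -1.25  2.14  1.56  1.07  1.37]]
0 0 8
[[-0.39  0.77  0.41  1.98 -0.6   0.51  0.23]
 [ 0.39  0.89 -0.8   1.94  0.96  0.75 -1.21]
 [ 0.53  1.06 -1.12  1.9   1.17  1.02 -1.36]]
0 180 11
[[-0.17  0.73  0.08  2.   -0.13  0.42  2.93]
 [ 0.15  0.77 -0.39  1.98  0.58  0.5   2.27]
 [ 0.57  1.15 -1.25  1.89  1.24  1.16  1.74]]
```

```bash
cat > sim.py <<'E'
from ik import *
def jac(q):
    P,r=FK(q,L,sg);J=np.zeros((6,7))
    for i in range(7):
        d=q.copy();d[i]+=1e-5;P2,r2=FK(d,L,sg);J[:3,i]=(P2-P)/1e-5/1000;J[3:,i]=(r2*r.inv()).as_rotvec()/1e-5
    return P,r,J
def step(q,p,r,it=12):
    act=np.ones(7,bool)
    for _ in range(it):
        P,rr,J=jac(q);e=np.r_[(p-P)/1000,(r*rr.inv()).as_rotvec()]
        if np.linalg.norm(e)<1e-5:break
        act=np.ones(7,bool)
        for _ in range(4):
            Ja=J*act;dq=Ja.T@np.linalg.solve(Ja@Ja.T+1e-5*np.eye(6),e)
            bad=act&(((q<=lo+1e-6)&(dq<0))|((q>=hi-1e-6)&(dq>0)))
            if not bad.any():break
            act&=~bad
        q=np.clip(q+dq,lo,hi)
    return q
def call(q,ang,trav,n=10):   # ends of rows; small steps between
    P0,r0=FK(q,L,sg);a0=np.zeros(3);t0=np.zeros(3)
    for a,t in zip(ang,trav):
        a,t=np.array(a,float),np.array(t,float)
        for k in range(1,n+1):
            aa=a0+(a-a0)*k/n;tt=t0+(t-t0)*k/n
            q=step(q,P0+r0.apply(tt*10),r0*R.from_rotvec(aa,degrees=True),5)
        a0,t0=a,t
    return q
def err(q,p,r):
    P,rr=FK(q,L,sg);return np.linalg.norm(P-p),np.degrees((rr.inv()*r).magnitude())
E
cat > t1.py <<'E'
from sim import *
q=np.array(D[0][0]);n=4
for a,t in [([40],[(-23.7,-21,-1)]),([38.3],[(-30,-.8,-1)]),([0],[(-1.6,2.5,0)]),([0],[(-1.6,.3,20.7)]),([0],[(0,0,-10)]),([0],[(17.9,3.8,4)]),([0],[(0,0,10.7)]),([-1],[(0,0,-15)]),([0],[(-24,-5.5,-9)]),([0],[(-22.2,.5,0)]),([.2],[(-2.6,.1,22.5)])]:
    q=call(q,[(0,0,a[0])],t,6)
print('sim pose2',q,'real [0.3 .84 .26 1.95 -.49 .42 .78]')
q=call(q,[(0,0,0),(-23,-1,3.6)],[(0,0,-16),(27,1.6,0)],10);print(q)
q=call(q,[(-8.4,1.1,.7)],[(8.3,-3.7,4.8)],10);print(q,'real',D[2][0])
E
timeout 300 python3 t1.py
```

```text
sim pose2 [ 0.32  0.85  0.26  1.93 -0.5   0.42  0.8 ] real [0.3 .84 .26 1.95 -.49 .42 .78]
[-0.43  0.74  0.49  2.04 -1.1   0.23  0.72]
[-0.7   0.86  0.61  1.9  -1.1   0.23  0.45] real [-0.89  0.58  0.88  2.2  -1.1   0.23  0.6 ]
```

```bash
cat > srch.py <<'E'
from sim import *
import sys,time
from multiprocessing import Pool
def path(q,p,r,n):
    P0,r0=FK(q,L,sg);dv=(r0.inv()*r).as_rotvec()
    for k in range(1,n+1): q=step(q,P0+(p-P0)*k/n,r0*R.from_rotvec(dv*k/n),4)
    return q
def ori(psi,tilt,roll): return R.from_matrix(Rt(psi,tilt))*R.from_euler('y',roll,degrees=True)
def W(w): return np.array(w[:3]),ori(*w[3:])
HOV=tcp_for(32,dx=20,dz=50)
def run(ws,verbose=0):
    q=np.array(D[2][0]);tr=[]
    for w in ws:
        q=path(q,*W(w),14);e=err(q,*W(w));tr.append((q,e))
    c=sum(0.1*max(0,e[0]-30)+.1*max(0,e[1]-10) for _,e in tr)
    p,ps,t=HOV;q=path(q,p,ori(ps,t,0),14);e=err(q,p,ori(ps,t,0));tr.append((q,e));c+=e[0]+e[1]*2
    if c<60:
        for th in(32,24,16,8,0):
            p,ps,t=tcp_for(th);q=path(q,p,ori(ps,t,0),6);e=err(q,p,ori(ps,t,0));tr.append((q,e));c+=e[0]+2*e[1]
    else: c+=200
    return c,tr
def job(seed):
    g=np.random.default_rng(seed);best=(1e9,)
    t0=time.time()
    while time.time()-t0<100:
        ws=[[g.uniform(480,640),g.uniform(-150,150),g.uniform(280,380),-13+g.uniform(-70,70),g.uniform(-20,30),g.uniform(-50,50)] for _ in range(g.integers(1,3))]
        c,tr=run(ws)
        if c<best[0]: best=(c,ws,tr)
    return best
if __name__=='__main__':
    import os
    n=os.cpu_count();
    with Pool(n) as p: Bs=sorted(p.map(job,range(n)),key=lambda b:b[0])
    print(n)
    for b in Bs[:3]:
        print(b[0],np.round(b[1],0).tolist())
        for q,e in b[2]: print('  ',q,np.round(e,1))
E
OMP_NUM_THREADS=1 timeout 500 python3 srch.py
```

```text
4
0.0009008123066612903 [[538.0, 15.0, 355.0, -21.0, 25.0, -12.0], [545.0, 124.0, 312.0, 55.0, 22.0, -47.0]]
   [-1.19  0.49  1.32  1.95 -0.21  0.71 -0.25] [0. 0.]
   [ 0.23  0.47 -1.21  2.35  1.66  1.17 -1.29] [0. 0.]
   [ 0.52  0.85 -1.2   2.35  1.83  1.05 -2.15] [0. 0.]
   [ 0.46  0.96 -1.15  2.42  1.97  1.15 -2.29] [0. 0.]
   [ 0.51  0.95 -1.13  2.29  1.79  1.   -2.06] [0. 0.]
   [ 0.52  0.96 -1.11  2.17  1.57  0.92 -1.81] [0. 0.]
   [ 0.53  1.   -1.1   2.04  1.35  0.94 -1.57] [0. 0.]
   [ 0.53  1.06 -1.11  1.91  1.16  1.01 -1.36] [0. 0.]
0.0014366910403581551 [[549.0, 90.0, 323.0, -81.0, -5.0, -40.0], [540.0, 103.0, 337.0, -36.0, -3.0, -31.0]]
   [ 0.19  0.98 -1.07  1.03  0.43  1.98 -2.21] [25.7  8.3]
   [-0.03  0.8  -0.84  1.16  0.63  1.95 -1.4 ] [0. 0.]
   [ 0.41  0.71 -0.97  2.36  1.89  0.85 -2.25] [0. 0.]
   [ 0.37  0.84 -0.95  2.42  2.04  0.98 -2.4 ] [0. 0.]
   [ 0.4   0.82 -0.91  2.31  1.83  0.79 -2.15] [0. 0.]
   [ 0.4   0.82 -0.86  2.19  1.55  0.68 -1.84] [0. 0.]
   [ 0.42  0.87 -0.87  2.06  1.26  0.72 -1.52] [0. 0.]
   [ 0.44  0.95 -0.91  1.93  1.04  0.84 -1.28] [0. 0.]
0.0014950952406986274 [[485.0, -77.0, 375.0, 44.0, -13.0, -45.0], [594.0, -97.0, 310.0, 57.0, 24.0, -34.0]]
   [-1.29  0.36  1.32  2.21  0.73  0.51  0.21] [0. 0.]
   [ 0.89  0.37 -0.93  2.23  1.81  0.23 -0.76] [0. 0.]
   [ 0.49  0.8  -1.13  2.35  1.85  0.99 -2.18] [0. 0.]
   [ 0.44  0.92 -1.09  2.42  1.99  1.1  -2.32] [0. 0.]
   [ 0.48  0.9  -1.07  2.3   1.8   0.93 -2.09] [0. 0.]
   [ 0.49  0.91 -1.04  2.18  1.56  0.85 -1.82] [0. 0.]
   [ 0.5   0.96 -1.04  2.05  1.32  0.87 -1.56] [0. 0.]
   [ 0.5   1.02 -1.05  1.91  1.13  0.96 -1.34] [0. 0.]
```

```bash
cat > relw.py <<'E'
from h import *
import sys
w=eval(sys.argv[1]);s=read_state();r=R.from_euler('xyz',s['tool_rot'])
t=R.from_matrix(Rt(w[3],w[4]))*R.from_euler('y',w[5],degrees=True)
print('q',s['qpos'],'ang',(r.inv()*t).as_rotvec(degrees=True),'trav',r.inv().apply(np.array(w[:3])-s['eef_pos'])/10)
E
python3 relw.py [538,15,355,-21,25,-12]
```

```text
q [-0.89  0.58  0.88  2.2  -1.1   0.23  0.6 ] ang [  2.97 -13.14   6.64] trav [ -4.58   5.06 -14.24]
```

```bash
python3 -m jog '{"angular":[[0,0,0],[0.7,-3,1.5],[1.5,-7,3.5],[2.2,-10,5],[3,-13,6.6]],"travel":[[-0.5,0.5,-3],[-1.5,1.5,-6],[-2.5,2.5,-9],[-3.5,4,-12],[-4.6,5,-14.2]],"fingers":[1,1,1,1,1]}'; python3 relw.py [538,15,355,-21,25,-12];python3 relw.py [545,124,312,55,22,-47]
```

```text
clock: 11.7
eef_pos: [537.6, 15.7, 355.6]
tool_rot: [2.697, 0.187, 1.116]
force: [0.8, 1.3, -5.2]
width: 13.0
q [-1.23  0.5   1.3   1.95 -0.17  0.73 -0.35] ang [-0.02 -0.17  0.01] trav [-0.03  0.03  0.09]
q [-1.23  0.5   1.3   1.95 -0.17  0.73 -0.35] ang [-31.59  -0.5  -61.12] trav [10.7  -4.73  0.43]
```

```bash
python3 -m jog '{"angular":[[-2.1,0,-4.1],[-4.2,0,-8.1],[-6.3,-0.1,-12.2],[-8.4,-0.1,-16.3],[-10.5,-0.2,-20.4]],"travel":[[0.7,-0.3,0],[1.4,-0.6,0.1],[2.1,-0.9,0.1],[2.9,-1.3,0.1],[3.6,-1.6,0.1]],"fingers":[1,1,1,1,1]}'; python3 relw.py [545,124,312,55,22,-47]
```

```text
clock: 12.32
eef_pos: [539.7, 52.4, 339.8]
tool_rot: [2.601, 0.359, 1.443]
force: [-0.7, 0.5, -3.8]
width: 12.8
q [-1.39  0.52  1.3   2.09 -0.03  0.46 -0.24] ang [-21.02  -0.44 -40.59] trav [ 7.69 -0.38 -0.13]
```

```bash
python3 -m jog '{"angular":[[-2.1,0,-4.1],[-4.2,0,-8.1],[-6.3,-0.1,-12.2],[-8.4,-0.1,-16.3],[-10.5,-0.2,-20.4]],"travel":[[0.8,0,0],[1.5,0,0],[2.3,-0.1,0],[3.1,-0.1,0],[3.8,-0.2,0]],"fingers":[1,1,1,1,1]}'; python3 relw.py [545,124,312,55,22,-47]; cat > t2.py <<'E'
from srch import *
D[2]=(s['qpos'],)
c,tr=run([[545,124,312,55,22,-47]])
for q,e in tr: print(q,np.round(e,1))
E
python3 t2.py
```

```text
clock: 12.95
eef_pos: [540.2, 80.9, 325.3]
tool_rot: [2.574, 0.536, 1.736]
force: [-0.2, -0.8, -4.8]
width: 12.8
q [-1.45  0.52  1.23  2.22  0.38  0.24 -0.42] ang [-12.34  -0.12 -22.36] trav [ 4.27  1.52 -0.2 ]
[-1.29  0.4   0.89  2.32  1.96  0.29 -1.62] [0. 0.]
[-0.25  0.54  0.04  2.33  2.46  0.31 -2.88] [0. 0.]
[-0.14  0.67 -0.16  2.41  2.49  0.55 -2.94] [0. 0.]
[-0.17  0.65 -0.03  2.28  2.38  0.24 -2.77] [0. 0.]
[ 0.03  0.68 -0.23  2.19  1.5   0.23 -1.82] [0. 0.]
[ 0.21  0.75 -0.48  2.09  1.03  0.42 -1.31] [0. 0.]
[ 0.31  0.84 -0.63  1.96  0.84  0.63 -1.09] [0. 0.]
```

```bash
python3 -m jog '{"angular":[[-2.5,0,-4.5],[-5,0,-9],[-7.5,0,-13.5],[-10,0,-18],[-12.3,0,-22.4]],"travel":[[0.9,0.3,0],[1.7,0.6,0],[2.6,0.9,0],[3.4,1.2,0],[4.3,1.5,-0.2]],"fingers":[1,1,1,1,1]}'; python3 relw.py [545,124,312,55,22,-47]; python3 t2.py
```

```text
clock: 13.58
eef_pos: [545.0, 107.7, 316.0]
tool_rot: [2.597, 0.713, 2.05]
force: [0.5, -0.8, -3.6]
width: 13.0
q [-1.39  0.45  1.01  2.34  1.76  0.26 -1.55] ang [-3.25  0.61 -4.57] trav [ 1.35  0.98 -0.16]
[-1.3   0.4   0.85  2.38  2.06  0.35 -1.77] [0. 0.]
[-0.24  0.55 -0.01  2.39  2.5   0.39 -2.94] [0. 0.]
[-0.1   0.7  -0.26  2.47  2.46  0.66 -2.94] [1.1 0. ]
[-0.11  0.66 -0.13  2.33  2.34  0.33 -2.74] [0. 0.]
[ 0.02  0.68 -0.23  2.22  1.62  0.23 -1.95] [0. 0.]
[ 0.19  0.74 -0.46  2.1   1.05  0.4  -1.34] [0. 0.]
[ 0.3   0.83 -0.62  1.96  0.83  0.62 -1.1 ] [0. 0.]
```

```bash
cat > s2.py <<'E'
from srch import *
D[2]=(s['qpos'],)
def sc(ws):
    c,tr=run(ws);m=min(min((q-lo)[3:].min(),(hi-q)[3:].min(),(q-lo)[2],(hi-q)[2]) for q,_ in tr[len(ws):])
    return c-60*min(m,.1),ws,tr
def job(seed):
    g=np.random.default_rng(seed);best=(1e9,);t0=time.time()
    while time.time()-t0<80:
        ws=[[g.uniform(500,620),g.uniform(-120,150),g.uniform(290,360),-13+g.uniform(-60,80),g.uniform(-10,35),g.uniform(-50,30)]]
        b=sc(ws)
        if b[0]<best[0]: best=b
    return best
if __name__=='__main__':
    with Pool(4) as p: Bs=sorted(p.map(job,range(4)),key=lambda b:b[0])
    for b in Bs[:3]:
        print(b[0],np.round(b[1],0).tolist())
        for q,e in b[2]: print('  ',q,np.round(e,1))
E
OMP_NUM_THREADS=1 timeout 300 python3 s2.py
```

```text
1.1221472964394161 [[589.0, 63.0, 321.0, 18.0, 32.0, 17.0]]
   [ 1.01  0.61 -1.25  2.06  0.31  0.4   0.12] [0. 0.]
   [ 0.37  0.75 -0.97  2.42  1.95  0.92 -2.35] [0. 0.]
   [-0.1   0.7  -0.26  2.47  2.46  0.66 -2.94] [1.1 0. ]
   [-0.11  0.66 -0.13  2.33  2.34  0.33 -2.74] [0. 0.]
   [ 0.02  0.68 -0.23  2.22  1.62  0.23 -1.95] [0. 0.]
   [ 0.19  0.74 -0.46  2.1   1.05  0.4  -1.34] [0. 0.]
   [ 0.3   0.83 -0.62  1.96  0.83  0.62 -1.1 ] [0. 0.]
1.1221473083035147 [[549.0, 122.0, 315.0, 39.0, 35.0, 5.0]]
   [ 0.93  0.53 -1.25  2.17  0.34  0.31  0.27] [0. 0.]
   [ 0.4   0.78 -1.03  2.42  1.93  0.96 -2.33] [0. 0.]
   [-0.1   0.7  -0.26  2.47  2.46  0.66 -2.94] [1.1 0. ]
   [-0.11  0.66 -0.13  2.33  2.34  0.33 -2.74] [0. 0.]
   [ 0.02  0.68 -0.23  2.22  1.62  0.23 -1.95] [0. 0.]
   [ 0.19  0.74 -0.46  2.1   1.05  0.4  -1.34] [0. 0.]
   [ 0.3   0.83 -0.62  1.96  0.83  0.62 -1.1 ] [0. 0.]
1.1221473117587866 [[539.0, -83.0, 300.0, 38.0, 33.0, -8.0]]
   [ 1.3   0.52 -1.24  2.24  0.55  0.25  0.35] [0. 0.]
   [ 0.44  0.83 -1.13  2.42  1.9   1.05 -2.29] [0. 0.]
   [-0.1   0.7  -0.26  2.47  2.46  0.66 -2.94] [1.1 0. ]
   [-0.11  0.66 -0.13  2.33  2.34  0.33 -2.74] [0. 0.]
   [ 0.02  0.68 -0.23  2.22  1.62  0.23 -1.95] [0. 0.]
   [ 0.19  0.74 -0.46  2.1   1.05  0.4  -1.34] [0. 0.]
   [ 0.3   0.83 -0.62  1.96  0.83  0.62 -1.1 ] [0. 0.]
```

```bash
python3 - <<'E'
t=open('k.py').read()
t=t.replace("(s['qpos'],s['eef_pos'],s['tool_rot'])]","""(s['qpos'],s['eef_pos'],s['tool_rot']),
([-1.23,.5,1.3,1.95,-.17,.73,-.35],[537.6,15.7,355.6],[2.697,.187,1.116]),([-1.39,.52,1.3,2.09,-.03,.46,-.24],[539.7,52.4,339.8],[2.601,.359,1.443]),
([-1.45,.52,1.23,2.22,.38,.24,-.42],[540.2,80.9,325.3],[2.574,.536,1.736]),([-.89,.58,.88,2.2,-1.1,.23,.6],[566.9,49.7,203.1],[2.669,.036,1.322]),([-1.39,.45,1.01,2.34,1.76,.26,-1.55],[545,107.7,316],[2.597,.713,2.05])]""")
open('k.py','w').write(t)
t=open('srch.py').read().replace('tcp_for(32,dx=20,dz=50)','tcp_for(29,dx=15,dz=45)').replace('(32,24,16,8,0)','(29,21,14,7,0)')
open('srch.py','w').write(t)
E
OMP_NUM_THREADS=1 timeout 300 python3 s2.py; python3 -c "
from ik import *
print(L,np.abs(res(L,sg)).max())"
```

```text
-2.1226340927738323 [[606.0, -92.0, 319.0, 67.0, 34.0, -23.0]]
   [ 1.25  0.64 -1.25  2.07  0.41  0.3   0.94] [0. 0.]
   [ 0.49  0.88 -1.18  2.38  1.82  1.06 -2.19] [0. 0.]
   [ 0.43  0.99 -1.13  2.43  1.95  1.15 -2.32] [0. 0.]
   [ 0.49  0.97 -1.13  2.3   1.76  1.   -2.07] [0. 0.]
   [ 0.52  0.98 -1.13  2.19  1.56  0.95 -1.83] [0. 0.]
   [ 0.54  1.03 -1.14  2.07  1.37  0.97 -1.61] [0. 0.]
   [ 0.55  1.08 -1.15  1.95  1.21  1.04 -1.43] [0. 0.]
-2.118474047080883 [[561.0, 105.0, 352.0, -18.0, 7.0, -21.0]]
   [-0.79  0.54  0.58  1.51  0.09  1.26 -0.62] [0. 0.]
   [ 0.48  0.87 -1.17  2.38  1.83  1.05 -2.19] [0. 0.]
   [ 0.42  0.98 -1.12  2.43  1.96  1.14 -2.33] [0. 0.]
   [ 0.48  0.96 -1.11  2.3   1.76  0.99 -2.07] [0. 0.]
   [ 0.51  0.97 -1.11  2.19  1.56  0.93 -1.83] [0. 0.]
   [ 0.53  1.02 -1.12  2.07  1.36  0.95 -1.6 ] [0. 0.]
   [ 0.54  1.08 -1.14  1.95  1.21  1.03 -1.42] [0. 0.]
-2.10775535945509 [[606.0, 57.0, 354.0, -23.0, 9.0, -20.0]]
   [-0.67  0.58  0.57  1.42  0.08  1.27 -0.62] [0. 0.]
   [ 0.46  0.84 -1.12  2.38  1.84  1.   -2.21] [0. 0.]
   [ 0.4   0.95 -1.07  2.43  1.97  1.1  -2.35] [0. 0.]
   [ 0.46  0.93 -1.07  2.31  1.77  0.94 -2.08] [0. 0.]
   [ 0.49  0.94 -1.06  2.19  1.55  0.88 -1.83] [0. 0.]
   [ 0.51  0.99 -1.08  2.07  1.35  0.91 -1.59] [0. 0.]
   [ 0.53  1.05 -1.1   1.95  1.18  0.99 -1.4 ] [0. 0.]
[363.32 548.58 377.51 368.4    1.55  -0.03   6.09  -5.56  -4.8 ] 1.0894056025101748
```

```bash
python3 - <<'E'
from k import *
sg=(-1,)*4
for z in (0,1):
    f=(lambda x:res(np.r_[x,0,0,0],sg)) if z else (lambda x:res(x,sg))
    x=least_squares(f,[360,480,350,340,1.55,-.03]+([] if z else [0,0,0]),loss='soft_l1');print(x.cost,x.x);print(f(x.x).reshape(-1,6).round(2))
E
python3 t2.py
```

```text
2.988805958760958 [366.02 547.16 378.47 368.68   1.55  -0.03   6.5   -4.91  -4.32]
[[-0.79  0.53  0.41  0.06 -0.01 -0.18]
 [ 0.17  1.24 -0.26 -0.29 -0.09  0.09]
 [-0.1   0.11  0.04 -0.65  0.38  0.15]
 [-0.42 -0.32 -0.26 -0.37  0.7  -0.07]
 [ 0.26  0.05  0.1  -0.19  0.45  0.16]
 [ 0.05 -0.14 -0.06 -0.72  0.48  0.14]
 [ 0.25 -0.19  0.03  0.03  0.6  -0.34]
 [-0.21  0.21  0.01 -0.62  0.24  0.04]]
3.340529425665917 [356.54 560.77 389.1  362.89   1.55  -0.03]
[[-0.84  1.05  0.54  0.06 -0.01 -0.16]
 [ 0.4   1.42 -0.38 -0.29 -0.09  0.11]
 [-0.11 -0.16  0.18 -0.57  0.33  0.13]
 [-0.33 -0.31 -0.18 -0.35  0.65 -0.07]
 [ 0.19  0.01  0.04 -0.15  0.39  0.16]
 [-0.13 -0.35 -0.16 -0.65  0.43  0.12]
 [ 0.05  0.1  -0.14  0.04  0.54 -0.33]
 [-0.23 -0.06  0.15 -0.54  0.19  0.02]]
[-1.28  0.4   0.84  2.39  2.06  0.36 -1.77] [0. 0.]
[-0.24  0.55  0.01  2.38  2.46  0.32 -2.89] [0. 0.]
[-0.14  0.67 -0.17  2.43  2.48  0.52 -2.94] [0. 0.]
[-0.15  0.65 -0.07  2.3   2.27  0.23 -2.67] [0. 0.]
[ 0.02  0.67 -0.25  2.2   1.36  0.25 -1.71] [0. 0.]
[ 0.21  0.75 -0.51  2.08  1.01  0.46 -1.31] [0. 0.]
[ 0.31  0.84 -0.64  1.96  0.85  0.64 -1.12] [0. 0.]
```

```bash
cat > t3.py <<'E'
from srch import *
import sys
q=np.array(s['qpos']);P0,r0=FK(q,L,sg)
p,ps,t=tcp_for(29,dx=15,dz=130);r=R.from_matrix(r0.as_matrix()) 
rm=R.from_euler('xyz',s['tool_rot']);dv=(rm.inv()*ori(ps,t,0)).as_rotvec(degrees=True);dt=rm.inv().apply(p-s['eef_pos'])/10
n=int(sys.argv[1]);print('dv',dv,'dt',dt,'P',p)
for k in range(1,n+1):
    for j in range(1,5):
        f=(k-1+j/4)/n;q=step(q,P0+r0.apply(dt*10*f),r0*R.from_rotvec(dv*f,degrees=True),5)
    print(k,'q',q)
E
python3 t3.py 12
```

```text
dv [16.42 14.48 53.13] dt [ 1.65 -8.85  7.64] P [540.67  37.55 221.11]
1 q [-1.36  0.46  1.01  2.33  1.7   0.23 -1.55]
2 q [-1.3   0.44  0.95  2.33  1.63  0.23 -1.54]
3 q [-1.24  0.42  0.9   2.32  1.57  0.23 -1.54]
4 q [-1.16  0.41  0.83  2.32  1.52  0.23 -1.55]
5 q [-1.08  0.39  0.76  2.31  1.48  0.23 -1.56]
6 q [-0.99  0.38  0.68  2.31  1.45  0.23 -1.58]
7 q [-0.89  0.36  0.59  2.31  1.42  0.23 -1.61]
8 q [-0.78  0.35  0.49  2.31  1.41  0.23 -1.64]
9 q [-0.66  0.35  0.38  2.31  1.4   0.23 -1.68]
10 q [-0.53  0.34  0.26  2.3   1.4   0.23 -1.73]
11 q [-0.39  0.34  0.13  2.3   1.4   0.23 -1.78]
12 q [-0.26  0.35  0.01  2.3   1.42  0.23 -1.84]
```

```bash
python3 -m jog '{"angular":[[1.4,1.2,4.4],[2.7,2.4,8.9],[4.1,3.6,13.3],[5.5,4.8,17.7],[6.8,6,22.1]],"travel":[[0.1,-0.7,0.6],[0.3,-1.5,1.3],[0.4,-2.2,1.9],[0.6,-3,2.5],[0.7,-3.7,3.2]],"fingers":[1,1,1,1,1]}';python3 t3.py 7
```

```text
clock: 14.2
eef_pos: [543.3, 78.2, 276.6]
tool_rot: [2.544, 0.412, 1.729]
force: [-0.1, -0.3, -4.1]
width: 12.8
dv [ 9.63  8.47 30.75] dt [-1.42 -4.5   5.01] P [540.67  37.55 221.11]
1 q [-1.    0.38  0.68  2.3   1.41  0.23 -1.55]
2 q [-0.9   0.37  0.59  2.3   1.38  0.23 -1.58]
3 q [-0.79  0.36  0.49  2.3   1.37  0.23 -1.61]
4 q [-0.67  0.35  0.38  2.3   1.36  0.23 -1.65]
5 q [-0.54  0.34  0.26  2.3   1.36  0.23 -1.7 ]
6 q [-0.41  0.35  0.14  2.3   1.37  0.23 -1.75]
7 q [-0.27  0.35  0.02  2.3   1.38  0.23 -1.81]
```

```bash
python3 -m jog '{"angular":[[1.4,1.2,4.4],[2.8,2.4,8.8],[4.1,3.6,13.2],[5.5,4.8,17.6],[6.9,6.1,22]],"travel":[[-0.2,-0.6,0.7],[-0.4,-1.3,1.4],[-0.6,-1.9,2.1],[-0.8,-2.6,2.9],[-1,-3.2,3.6]],"fingers":[1,1,1,1,1]}';python3 t3.py 4
```

```text
clock: 14.82
eef_pos: [541.9, 48.6, 237.3]
tool_rot: [2.593, 0.114, 1.454]
force: [0.1, 0.1, -4.4]
width: 13.1
dv [2.78 2.45 8.74] dt [-0.93 -0.9   1.48] P [540.67  37.55 221.11]
1 q [-0.49  0.35  0.21  2.28  1.32  0.23 -1.69]
2 q [-0.43  0.35  0.15  2.28  1.32  0.23 -1.72]
3 q [-0.36  0.35  0.09  2.28  1.33  0.23 -1.75]
4 q [-0.29  0.35  0.03  2.28  1.34  0.23 -1.78]
```

```bash
python3 -m jog '{"angular":[[0.7,0.6,2.2],[1.4,1.2,4.4],[2.1,1.8,6.6],[2.8,2.5,8.7],[2.8,2.5,8.7]],"travel":[[-0.2,-0.2,0.4],[-0.4,-0.4,0.7],[-0.7,-0.7,1.1],[-0.9,-0.9,1.5],[-0.9,-0.9,1.5]],"fingers":[1,1,1,1,1]}';cat > t4.py <<'E'
from srch import *
import sys
cov();q=np.array(s['qpos']);print('now',q)
for a in eval(sys.argv[1]):
    p,ps,t=tcp_for(a[0],dx=a[1],dz=a[2]);q=path(q,p,ori(ps,t,0),8);print(a,q,np.round(err(q,p,ori(ps,t,0)),1))
    if a is eval(sys.argv[1]) or a==eval(sys.argv[1])[0]: rel(p,ps,t)
E
python3 t4.py '[(29,12,45),(29,5,5),(29,0,0),(21,0,0),(14,0,0),(7,0,0),(0,0,0)]'
```

```text
clock: 15.45
eef_pos: [540.9, 36.9, 221.1]
tool_rot: [2.635, 0.003, 1.345]
force: [0.4, -0.1, -3.2]
width: 13.0
C [  7.13  -0.65 208.86] tilt 29.026148752769743 yaw 0.16872360677619824 roll -0.1592253318546025 tipXtop [-77.1   -0.88 168.98] F [ 0.44 -0.13 -3.18] T [ 0.22  0.91 -0.03]
now [-0.29  0.36  0.02  2.27  1.33  0.24 -1.76]
(29, 12, 45) [-0.06  0.56 -0.26  2.39  2.2   0.43 -2.63] [0. 0.]
ang [0.03 0.1  0.15] trav_cm [ 0.09 -4.42  7.27]
(29, 5, 5) [-0.02  0.67 -0.34  2.43  2.32  0.58 -2.76] [0. 0.]
(29, 0, 0) [-0.01  0.69 -0.35  2.44  2.33  0.6  -2.78] [0. 0.]
(21, 0, 0) [-0.08  0.65 -0.17  2.31  2.14  0.29 -2.54] [0. 0.]
(14, 0, 0) [ 0.02  0.67 -0.26  2.2   1.36  0.25 -1.71] [0. 0.]
(7, 0, 0) [ 0.21  0.75 -0.52  2.08  1.02  0.46 -1.33] [0. 0.]
(0, 0, 0) [ 0.3   0.84 -0.65  1.97  0.85  0.64 -1.13] [0. 0.]
```

```bash
python3 -m jog '{"angular":[[0,0.1,0.1],[0,0.1,0.1],[0,0.1,0.1],[0,0.1,0.1],[0,0.1,0.1]],"travel":[[0.1,-1.1,1.8],[0.1,-2.2,3.6],[0.1,-3.3,5.4],[0.1,-4.4,7.3],[0.1,-4.4,7.3]],"fingers":[1,1,1,1,1]}';python3 t4.py '[(29,8,10),(29,0,0),(21,0,0),(14,0,0),(7,0,0),(0,0,0)]'; python3 -c "
from h import *
save('scene','s3.png');save('wrist','w6.png');save('top','t3.png')
a=cv2.imread('pics/s3.png')[200:320,230:390];b=cv2.imread('pics/w6.png')
cv2.imwrite('pics/v6.png',np.hstack([cv2.resize(a,None,fx=2.5,fy=3,interpolation=2),b[:360,60:460]]))"
```

```text
clock: 16.08
eef_pos: [537.1, 40.2, 134.3]
tool_rot: [2.639, 0.002, 1.349]
force: [-0.8, -0.6, -3.9]
width: 12.9
C [  2.65   1.8  122.01] tilt 28.801116307349716 yaw 0.35022147117173796 roll -0.11244842633892081 tipXtop [-81.74   1.29  82.47] F [-0.79 -0.58 -3.91] T [ 0.2   0.89 -0.01]
now [-0.12  0.56 -0.22  2.36  2.1   0.41 -2.56]
(29, 8, 10) [-0.02  0.66 -0.33  2.41  2.3   0.55 -2.73] [0. 0.]
ang [-0.2  -0.04  0.31] trav_cm [-0.17 -1.86  2.77]
(29, 0, 0) [-0.01  0.69 -0.35  2.43  2.33  0.6  -2.77] [0. 0.]
(21, 0, 0) [-0.08  0.65 -0.17  2.3   2.13  0.28 -2.53] [0. 0.]
(14, 0, 0) [ 0.02  0.67 -0.26  2.19  1.36  0.25 -1.71] [0. 0.]
(7, 0, 0) [ 0.21  0.75 -0.51  2.08  1.01  0.46 -1.32] [0. 0.]
(0, 0, 0) [ 0.3   0.84 -0.64  1.96  0.84  0.64 -1.12] [0. 0.]
```

View pics/v6.png

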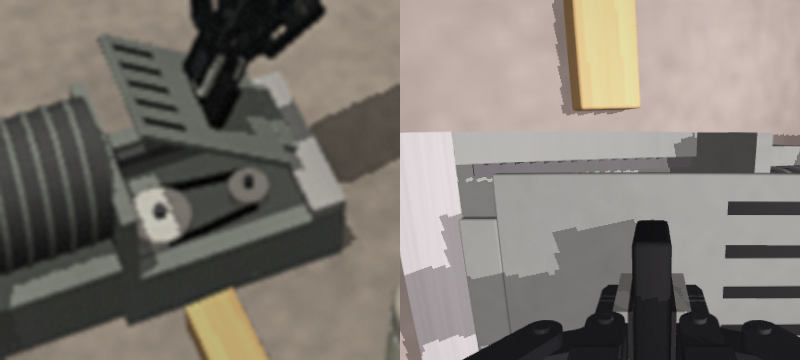

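The scene crop shows the cover tilted with its tongue above the compartment at the lip. In the wrist image the lip's inner-far corner is near (113,135), the tongue corner at (121,218) and the plate corner at (155,174).

```bash
python3 - <<'E'
from h import *
M=camera_model('wrist');b=R.from_euler('z',SY).as_matrix()
for n,m in(('lip in',[-79,75,56]),('wall top',[77,75,105]),('rim in far',[77,58,46]),('lipy40',[-79,30,56]),('lipy0',[-79,0,56])): print(n,proj('wrist',S+b@m,M))
s=read_state();r=R.from_euler('xyz',s['tool_rot']).as_matrix();Rc=np.c_[r[:,1],r[:,0],-r[:,2]]
for m in([-93,35,6],[-75,55,6]): print(m,proj('wrist',s['eef_pos']+Rc@(np.array(m)-OFF),M))
a=cv2.imread('pics/w6.png');cv2.imwrite('pics/c6.png',cv2.resize(a[110:290,90:260],None,fx=3.3,fy=3.3,interpolation=2))
E
```

```text
lip in [[110.06 132.78]]
wall top [[414.66 132.81]]
rim in far [[354.14 156.51]]
lipy40 [[121.   220.57]]
lipy0 [[128.51 273.6 ]]
[-93, 35, 6] [[117.9  218.42]]
[-75, 55, 6] [[151.4  173.52]]
```

View pics/c6.png

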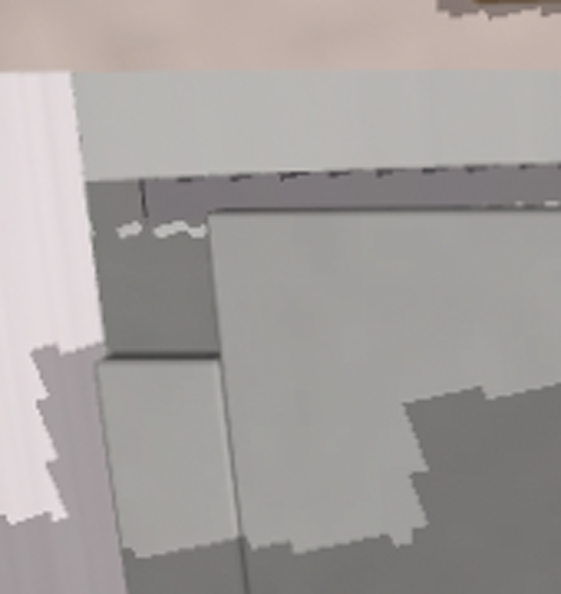

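```bash
python3 t4.py '[(29,18,10),(29,0,0)]'
```

```text
C [  4.29   2.65 124.5 ] tilt 29.11030185452162 yaw 0.32373547453646584 roll -0.05559655688260539 tipXtop [-79.88   2.18  84.5 ] F [-0.28 -0.41 -4.3 ] T [0.2  0.89 0.01]
now [-0.12  0.55 -0.22  2.36  2.1   0.41 -2.56]
(29, 18, 10) [-0.01  0.66 -0.32  2.39  2.29  0.53 -2.71] [0. 0.]
ang [ 0.11 -0.09  0.28] trav_cm [-0.26 -1.25  3.38]
(29, 0, 0) [-0.01  0.69 -0.36  2.43  2.32  0.6  -2.77] [0. 0.]
```

```bash
python3 -m jog '{"angular":[[0,0,0.2],[0,0,0.3],[0,0,0.3],[0,0,0.3],[0,0,0.3]],"travel":[[-0.1,-0.4,1.1],[-0.2,-0.8,2.2],[-0.3,-1.2,3.4],[-0.3,-1.2,3.4],[-0.3,-1.2,3.4]],"fingers":[1,1,1,1,1]}';python3 t4.py '[(29,0,0)]'
```

```text
clock: 16.85
eef_pos: [543.7, 36.7, 100.7]
tool_rot: [2.634, -0.002, 1.345]
force: [0.3, 0.1, -3.7]
width: 12.9
C [ 9.87 -0.1  88.44] tilt 29.071110437839913 yaw 0.021749305939108572 roll 0.0878336807664347 tipXtop [-74.33  -0.14  48.49] F [ 0.25  0.1  -3.67] T [ 0.24  0.95 -0.01]
now [-0.06  0.65 -0.29  2.36  2.22  0.51 -2.67]
(29, 0, 0) [-0.01  0.69 -0.36  2.43  2.32  0.6  -2.77] [0. 0.]
ang [ 0.07 -0.11  0.02] trav_cm [ 0.01 -2.05 -0.04]
```

Well aligned; now I slide the tongue under the lip along the plate direction.

```bash
python3 -m jog '{"angular":[[0,0,0],[0,0,0],[0,0,0],[0,0,0],[0,0,0]],"travel":[[0,-0.4,0],[0,-0.8,0],[0,-1.2,0],[0,-1.5,0],[0,-1.5,0]],"fingers":[1,1,1,1,1]}';python3 t4.py '[(29,0,0)]'
```

```text
clock: 17.48
eef_pos: [530.4, 39.7, 92.8]
tool_rot: [2.635, -0.001, 1.345]
force: [-0.3, -0.0, -4.2]
width: 12.6
C [-3.78 -0.18 80.55] tilt 29.00879108947434 yaw 0.03659185483571657 roll 0.08244884442098648 tipXtop [-88.02  -0.24  40.7 ] F [-0.29 -0.01 -4.18] T [ 0.19  0.89 -0.03]
now [-0.06  0.67 -0.33  2.4   2.24  0.56 -2.72]
(29, 0, 0) [-0.01  0.69 -0.36  2.43  2.32  0.6  -2.77] [0. 0.]
ang [ 0.01 -0.11  0.03] trav_cm [ 0.02 -0.47 -0.07]
```

```bash
python3 -m jog '{"angular":[[0,0,0],[0,0,0],[0,0,0]],"travel":[[0,-0.3,-0.1],[0,-0.4,-0.1],[0,-0.4,-0.1]],"fingers":[1,1,1]}';python3 -c "
from h import *
cov()
for th in (27,25,23,21,19,17): rel(*tcp_for(th,tipx=-92))"
```

```text
clock: 17.85
eef_pos: [526.8, 40.6, 91.9]
tool_rot: [2.635, -0.002, 1.345]
force: [0.2, -0.0, -3.8]
width: 12.8
C [-7.44 -0.12 79.7 ] tilt 29.043040360687538 yaw 0.02688285145206325 roll 0.08959705874134778 tipXtop [-91.66  -0.17  39.8 ] F [ 0.16 -0.   -3.76] T [ 0.23  0.93 -0.02]
ang [ 2.04 -0.12  0.03] trav_cm [0.01 0.   0.3 ]
ang [ 4.04 -0.11  0.03] trav_cm [0.01 0.05 0.56]
ang [ 6.04 -0.11  0.03] trav_cm [0.01 0.08 0.83]
ang [ 8.04 -0.11  0.03] trav_cm [0.01 0.11 1.1 ]
ang [10.04 -0.11  0.03] trav_cm [0.01 0.12 1.36]
ang [12.04 -0.11  0.04] trav_cm [0.01 0.11 1.63]
```

```bash
python3 -m jog '{"angular":[[2,0,0],[4,0,0],[6,0,0],[8,0,0],[8,0,0]],"travel":[[0,0,0.3],[0,0.05,0.56],[0,0.08,0.83],[0,0.11,1.1],[0,0.11,1.1]],"fingers":[1,1,1,1,1]}';python3 -c "
from h import *
cov();print(read_state()['qpos'])
for th in (19,17,15,13): rel(*tcp_for(th,tipx=-92.3))"
```

```text
clock: 18.48
eef_pos: [534.1, 38.9, 83.3]
tool_rot: [2.772, -0.001, 1.344]
force: [0.2, -0.0, -3.3]
width: 12.6
C [-1.71 -0.14 69.71] tilt 21.179305602578435 yaw 0.0007181314198689433 roll 0.07202455578137966 tipXtop [-90.6   -0.15  41.7 ] F [ 0.17 -0.02 -3.34] T [0.2  0.68 0.08]
[-0.13  0.65 -0.14  2.29  2.03  0.27 -2.46]
ang [ 2.18 -0.08  0.  ] trav_cm [ 0.02 -0.12  0.26]
ang [ 4.18 -0.08  0.  ] trav_cm [ 0.02 -0.08  0.52]
ang [ 6.18 -0.08  0.  ] trav_cm [ 0.01 -0.06  0.79]
ang [ 8.18 -0.08  0.01] trav_cm [ 0.01 -0.04  1.06]
```

```bash
python3 -m jog '{"angular":[[1,0,0],[2,0,0],[3,0,0],[4,0,0],[4,0,0]],"travel":[[0,-0.08,0.13],[0,-0.1,0.26],[0,-0.1,0.39],[0,-0.08,0.52],[0,-0.08,0.52]],"fingers":[1,1,1,1,1]}';python3 -m jog '{"angular":[[1,0,0],[2,0,0],[3,0,0],[4,0,0],[4,0,0]],"travel":[[0,0.01,0.13],[0,0.02,0.26],[0,0.02,0.39],[0,0.03,0.52],[0,0.03,0.52]],"fingers":[1,1,1,1,1]}';python3 -c "
from h import *
cov();print(read_state()['qpos'])
for th in (11,9,7,5): rel(*tcp_for(th,tipx=-92.5))"
```

```text
clock: 19.1
eef_pos: [533.9, 38.5, 77.6]
tool_rot: [2.844, -0.001, 1.344]
force: [0.2, 0.2, -4.0]
width: 12.8
clock: 19.73
eef_pos: [535.5, 37.9, 72.7]
tool_rot: [2.914, -0.001, 1.344]
force: [-0.1, 0.5, -4.3]
width: 13.2
C [-2.14 -0.78 57.91] tilt 13.042162948257289 yaw -0.0019223770166366442 roll 0.03991884157023187 tipXtop [-94.09  -0.78  42.77] F [-0.07  0.49 -4.32] T [0.11 0.42 0.03]
[ 0.03  0.68 -0.31  2.16  1.2   0.3  -1.58]
ang [ 2.04 -0.04 -0.  ] trav_cm [0.08 0.21 0.25]
ang [ 4.04 -0.04 -0.  ] trav_cm [0.08 0.24 0.51]
ang [ 6.04 -0.04  0.  ] trav_cm [0.08 0.26 0.78]
ang [ 8.04 -0.04  0.  ] trav_cm [0.08 0.26 1.05]
```

```bash
python3 -m jog '{"angular":[[1,0,0],[2,0,0],[3,0,0],[4,0,0],[4,0,0]],"travel":[[0.1,0.1,0.12],[0.1,0.2,0.25],[0.1,0.22,0.38],[0.1,0.24,0.51],[0.1,0.24,0.51]],"fingers":[1,1,1,1,1]}';python3 -m jog '{"angular":[[1,0,0],[2,0,0],[3,0,0],[4,0,0],[4,0,0]],"travel":[[0,0.01,0.13],[0,0.02,0.26],[0,0.02,0.4],[0,0.02,0.54],[0,0.02,0.54]],"fingers":[1,1,1,1,1]}';python3 -c "
from h import *
cov();print(read_state()['qpos'])
for th in (4,3,2,1,0,-1): rel(*tcp_for(th,tipx=-93))"
```

```text
clock: 20.35
eef_pos: [539.3, 38.1, 68.2]
tool_rot: [2.983, -0.001, 1.344]
force: [-0.3, 0.2, -4.1]
width: 12.9
clock: 20.98
eef_pos: [540.4, 38.6, 63.0]
tool_rot: [3.054, -0.002, 1.344]
force: [-2.0, -0.1, -1.1]
width: 12.9
C [ 0.32  0.98 47.35] tilt 5.003956905136874 yaw 0.02686476541287825 roll 0.1148268480100658 tipXtop [-92.85   0.93  45.22] F [-1.99 -0.12 -1.12] T [0.18 0.51 0.01]
[ 0.22  0.76 -0.55  2.02  0.9   0.53 -1.22]
ang [ 1.   -0.12  0.03] trav_cm [-0.1   0.    0.13]
ang [ 2.   -0.12  0.03] trav_cm [-0.1   0.02  0.26]
ang [ 3.   -0.12  0.03] trav_cm [-0.1   0.03  0.39]
ang [ 4.   -0.12  0.03] trav_cm [-0.1   0.04  0.52]
ang [ 5.   -0.12  0.03] trav_cm [-0.1   0.05  0.65]
ang [ 6.   -0.12  0.03] trav_cm [-0.1   0.05  0.79]
```

```bash
python3 -m jog '{"angular":[[1,0,0],[2,0,0],[3,0,0],[3,0,0]],"travel":[[-0.1,0,0.13],[-0.1,0.02,0.26],[-0.1,0.03,0.39],[-0.1,0.03,0.39]],"fingers":[1,1,1,1]}';python3 -c "
from h import *
cov()";python3 -m jog '{"angular":[[1,0,0],[2,0,0],[2,0,0]],"travel":[[0,0.01,0.15],[0,0.01,0.3],[0,0.01,0.3]],"fingers":[1,1,1]}';python3 -c "
from h import *
cov()
for th in (0,-1): rel(*tcp_for(th,tipx=-93))"
```

```text
clock: 21.48
eef_pos: [540.5, 37.1, 58.6]
tool_rot: [3.108, -0.002, 1.344]
force: [-3.3, 1.3, -3.6]
width: 13.1
C [-0.06 -0.44 42.74] tilt 1.9431968512659992 yaw 0.005100767811415817 roll 0.08815014428524691 tipXtop [-93.21  -0.46  45.59] F [-3.25  1.32 -3.59] T [0.25 0.71 0.03]
clock: 21.85
eef_pos: [542.2, 37.0, 56.3]
tool_rot: [3.14, -0.002, 1.344]
force: [-0.7, 1.1, -1.9]
width: 13.1
C [ 1.04 -0.13 40.29] tilt 0.0993620582563203 yaw 0.020929071527743155 roll 0.11981101341804357 tipXtop [-91.97  -0.18  46.13] F [-0.69  1.07 -1.87] T [0.05 0.23 0.09]
ang [ 0.1  -0.12  0.02] trav_cm [ 0.02 -0.1  -0.02]
ang [ 1.1  -0.12  0.02] trav_cm [ 0.02 -0.09  0.11]
```

```bash
python3 -m jog '{"angular":[[0.4,0,0],[0.8,0,0],[0.8,0,0]],"travel":[[0,0,0.2],[0,0,0.4],[0,0,0.4]],"fingers":[1,1,1]}';python3 -c "
from h import *
cov()"; python3 -m jog '{"angular":[[0,0,0],[0,0,0],[0,0,0]],"travel":[[0,0,0.2],[0,0,0.4],[0,0,0.4]],"fingers":[1,1,1]}';python3 -c "
from h import *
cov()"
```

```text
clock: 22.22
eef_pos: [542.2, 36.9, 55.6]
tool_rot: [-3.132, 0.0, 1.345]
force: [-7.4, -2.8, 26.9]
width: 12.7
C [ 0.91 -0.25 39.6 ] tilt -0.5389634549693743 yaw 0.06311220294260786 roll -0.013244526186808478 tipXtop [-92.03  -0.35  46.47] F [-7.43 -2.85 26.92] T [-0.47  1.5   0.07]
clock: 22.6
eef_pos: [542.2, 36.9, 55.5]
tool_rot: [-3.135, 0.003, 1.345]
force: [-16.9, -6.0, 63.2]
width: 12.8
C [ 1.   -0.38 39.47] tilt -0.38309714534254813 yaw 0.06629578336798014 roll -0.15559564398625897 tipXtop [-91.96  -0.47  46.09] F [-16.86  -6.    63.19] T [-0.92  3.54 -0.01]
```

```bash
python3 -m jog '{"angular":[[-0.4,0,0],[-0.8,0,0],[-0.8,0,0]],"travel":[[0,0,-0.4],[0,0,-0.75],[0,0,-0.75]],"fingers":[1,1,1]}';python3 -c "
from h import *
cov()"; python3 -m jog '{"angular":[[0,0,0],[0,0,0],[0,0,0],[0,0,0],[0,0,0]],"travel":[[0,0,0],[0,0,0],[0,0,0],[0,0,-2],[0,0,-6]],"fingers":[0.4,0.4,0.4,0.4,0.4]}'; python3 -m jog '{"angular":[[0,0,0],[0,0,0],[0,0,0],[0,0,0],[0,0,0]],"travel":[[0,0,-5],[0,0,-10],[0,0,-14],[0,0,-14],[0,0,-14]],"fingers":[0.4,0.4,0.4,0.4,0.4]}'; python3 -c "
from h import *
print(read_state()['qpos'],read_state()['force'])
import pickle;pickle.dump(camera_model('wrist'),open('m7.pkl','wb'))
save('scene','s7.png');save('wrist','w7.png')
a=cv2.imread('pics/s7.png')[200:320,230:390];b=cv2.imread('pics/w7.png')
cv2.imwrite('pics/v7.png',np.hstack([cv2.resize(a,None,fx=2,fy=3,interpolation=2),b[:360,140:600]]))"
```

```text
clock: 22.98
eef_pos: [542.0, 37.2, 56.0]
tool_rot: [3.139, -0.002, 1.345]
force: [0.6, -1.3, 2.5]
width: 12.8
C [ 0.85 -0.01 39.98] tilt 0.13197717077290994 yaw 0.0594271915918678 roll 0.10991127859638467 tipXtop [-92.16  -0.12  45.77] F [ 0.6  -1.28  2.48] T [-0.05  0.25  0.03]
clock: 23.6
eef_pos: [539.9, 37.1, 115.1]
tool_rot: [-3.139, -0.001, 1.345]
force: [0.9, 0.2, 0.3]
width: 51.1
clock: 24.22
eef_pos: [540.4, 36.6, 255.0]
tool_rot: [-3.141, -0.001, 1.345]
force: [0.2, 0.5, 0.1]
width: 51.2
[ 0.44  0.57 -0.87  1.78  0.5   1.03 -0.84] [0.19 0.55 0.07]
```

View pics/v7.png

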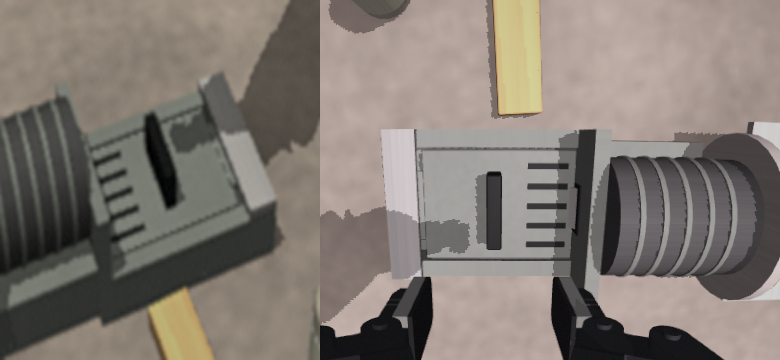

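The cover lies flush in the recess and the offcut is on the bench at top centre. I'm zooming in on the catch (around u 397, v 208) to confirm it closed over the edge.

```bash
python3 - <<'E'
from h import *
import pickle
M=pickle.load(open('m7.pkl','rb'));b=R.from_euler('z',SY).as_matrix()
for n,m in(('nose rest',[[70,20,50],[70,-20,50]]),('nose pushed5',[[75,20,50],[75,-20,50]]),('wall@64',[[77,20,64],[77,-20,64]]),('far edge',[[75.5,55,46],[75.5,-55,46]]),('cov corner -75',[[-74.5,55,46],[-74.5,-55,46]]),('walltop',[[77,75,105],[77,-75,105]])):
    p=proj('wrist',S+np.array(m)@b.T,M);print(n,p.round(1).tolist(),'crop',((p-[360,130])*[6,4]).round().tolist())
a=cv2.imread('pics/w7.png');cv2.imwrite('pics/c7.png',cv2.resize(a[130:280,360:450],None,fx=6,fy=4,interpolation=2))
E
```

```text
nose rest [[389.2, 186.9], [386.9, 226.3]] crop [[175.0, 227.0], [162.0, 385.0]]
nose pushed5 [[394.2, 186.9], [391.8, 226.3]] crop [[205.0, 228.0], [191.0, 385.0]]
wall@64 [[399.6, 189.1], [397.0, 229.9]] crop [[238.0, 236.0], [222.0, 400.0]]
far edge [[395.8, 150.5], [389.5, 257.6]] crop [[215.0, 82.0], [177.0, 511.0]]
cov corner -75 [[241.2, 150.2], [246.4, 257.6]] crop [[-713.0, 81.0], [-682.0, 510.0]]
walltop [[415.9, 128.4], [403.3, 300.2]] crop [[335.0, -6.0], [260.0, 681.0]]
```

View pics/c7.png

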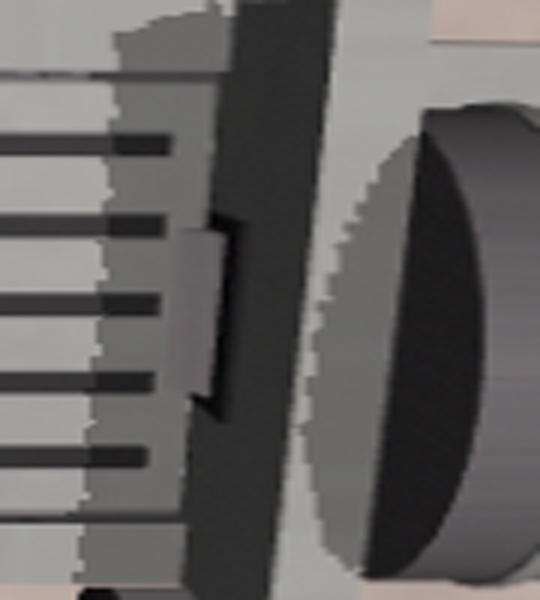

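The catch nose is at crop x≈178→165. That matches its predicted at-rest position (175→162) and it overlaps the cover's edge. Last, a numeric check on the bystanders before handing in.

```bash
python3 - <<'E'
from h import *
a=cv2.imread('pics/top0.png').astype(int);b=save('top','t9.png')[:,:,::-1].astype(int)
for n,(u0,u1,v0,v1) in dict(glue=(178,210,232,266),wheel=(100,142,185,230),driver=(498,514,158,250)).items(): print(n,np.abs(a-b)[v0:v1,u0:u1].mean().round(2))
print(read_state()['clock'],read_state()['force']);finish_job()
E
```

```text
glue 2.45
wheel 2.37
driver 2.88
24.375 [ 0.02 -0.06  0.1 ]
the job is handed in; nothing more can be done
```

The job is done and handed in at 24.4 s of the 53 s limit. The offcut lies on the bench to the left of the sander, and the cover is back in its recess with the spring catch closed over its far edge.

**Cover fit:** I hooked the tongue under the lip at 29°, swung the cover down and pressed to about 63 N at the wrist, under the 120 N limit. Before release the arm's readings put the cover's origin at (0.9, 0.0, 40.0) mm in the sander's frame, with tilt about 0.1°.

**Last checks:**
- **Catch:** the close-up shows it fully out, overlapping the cover's edge.
- **Bystanders:** before-and-after top pictures of the glue bottle, wire wheel and screwdriver differ only at noise level.
- **Robot:** the gripper was open and clear at 255 mm, with the measured force near zero.

**What disagreed:**
- **Joint limits:** my first tilted approach stopped at two joint limits, so I took the held cover up and round to another arm posture before inserting it.
- **Camera against arm:** the camera put the cover's position in the grip 1–3 mm from the arm's own readings. I used the camera for x and y and mainly the arm for height, and nothing touched until the catch.

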